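# Turn the tea ball out onto its drip dish and present the dish

### The job

Tip the steel tea ball out of the small white bowl into the drip dish on the chopping board (pour it, do not pick the ball up, and do not let it fall beside the dish), then stand the empty bowl upright on the bare worktop and let go of it. Then lift the drip dish by its bow handle, keep it level with the ball resting in the middle, and give it a quarter turn clockwise (seen from above) so that its spout points squarely to the long edge of the board on the robot's side. Finish while still holding the dish still, about a hand's breadth (10 cm) above the board, over its middle part; do not disturb the lemons, the matchbox or the kitchen timer.

Things in the scene. Friction and masses are not known exactly. Their poses are not given: they have to be found in the camera images.
- bowl: Small white round bowl, loose, about 170 g, left of the board; 115 mm across the rim, 56 high, foot 64 across. Wall 4-8 mm thick, flaring 30 deg from upright, radius 32 mm near the foot to 57 at the rim; flat inner floor 12 mm up. Origin: centre of underside, z up out of the mouth. Pinch it by the wall, tool leaning outward along it; the ball rolls out at 60-85 deg of tip.
- tea_ball: Polished steel tea ball, loose, 32 mm diameter, 50 g, at first lying in the white bowl. Origin at its centre; its axes turn as it rolls.
- dish: White round drip dish, loose, 300 g, on the board: shallow cone 156 mm across, 36 high, rising 14 deg to radius 58 mm, then 45 deg to the rim; at rest the ball's centre is 24 mm above the underside. Origin: centre of underside; +x to its spout, z up. At the start the spout points to the board's right (-y) short end. Its bow handle spans rim to rim in the dish's y-z plane.
- dish_grip (a point): Centre of the wooden bar at the top of the bow handle, 105 mm above the dish's underside, straight above the middle: a bar 72 mm long along the dish's y, 14 mm thick along the dish's x, 18 mm high; pinch it from above across its 14 mm.
- dish_spout (a point): Tip of the dish's small open spout, 100 mm from the dish's middle along its +x, 36 mm above its underside.
- board: Wooden chopping board, fixed, 230 mm (its x) by 340 mm (its y), 22 mm thick. Origin: centre of the underside; +x away from the robot, +y to the left, z up; it may be yawed a little.
- board_front (a point): Middle of the upper long edge of the board on the robot's side, 115 mm from the board's centre along its -x.
- lemon_a: Lemon, about 66x59x55 mm, loose, lying on the right-hand end of the chopping board; to be left alone. Origin: centre of its underside.
- lemon_b: Lemon, about 57x71x55 mm, loose, on the worktop behind the bowl; to be left alone. Origin: centre of its underside.
- matches: Flat matchbox, 64x110x21 mm, loose, on the worktop in front of the bowl; to be left alone. Origin: centre of its underside.
- timer: Round kitchen timer, 71 mm across, 58 mm high, loose, on the hob plate (5 mm high) behind and left of the bowl; to be left alone. Origin: centre of its underside.

How it is judged:
On the way, in this order (a step that is already met when the one before it is completed fails the run):
1. the tea ball has been tipped out of the bowl and lies in the middle of the drip dish, which still stands on the board (horizontal distance between tea_ball and dish below 0.025 m and z of tea_ball in the frame of dish below 0.04 m and height (world z) of dish below 0.03 m), for 0.2 s.
2. the empty bowl stands upright on the worktop, let go, before the dish is lifted (angle between bowl's own z axis and vertical below 0.1 rad and height (world z) of bowl below 0.012 m and contact force between bowl and the fingers below 0.1 N and linear speed of bowl below 0.03 m/s and height (world z) of dish below 0.03 m), for 0.2 s.
At the end, for the whole second after the job is handed in: Dish held still by the fingers alone, underside at z 80-220 mm, within 100 mm of the board centre, level to 0.15 rad, spout square to the robot-side long edge to 0.2 rad; ball within 25 mm of its middle; bowl upright on the worktop, released, at rest (height (world z) of dish between 0.08 and 0.22 m and angle between dish's own z axis and vertical below 0.15 rad and horizontal distance between dish and board below 0.1 m and angle between the x axis of dish and the x axis of board, either way round below 0.2 rad and x of board_front in the frame of dish above 0 m and horizontal distance between tea_ball and dish below 0.025 m and z of tea_ball in the frame of dish below 0.04 m and contact force between dish and the fingers above 1 N and contact force between dish and board below 0.1 N and linear speed of each of dish, bowl below 0.03 m/s and angular speed of dish below 0.15 rad/s and angle between bowl's own z axis and vertical below 0.1 rad and height (world z) of bowl below 0.012 m and contact force between bowl and the fingers below 0.1 N); the arm keeps its last pose, push and grip.
It fails at once if the tea ball was handled with the fingers (more than 3 N) outside the bowl (contact force between tea_ball and the fingers above 3 N and distance between tea_ball and bowl above 0.085 m).
It fails at once if the tea ball fell onto the board or the worktop (contact force between tea_ball and board above 0.1 N or height (world z) of tea_ball below 0.02 m).
It fails at once if the lifted dish was tilted by more than 0.25 rad (height (world z) of dish above 0.035 m and angle between dish's own z axis and vertical above 0.25 rad).
It fails at once if the ball strayed more than 35 mm from the middle of the lifted dish (height (world z) of dish above 0.035 m and horizontal distance between tea_ball and dish above 0.035 m).
It fails at once if a lemon, the matchbox or the timer was shifted by more than 30 mm (distance of any of lemon_a, lemon_b, matches, timer from where it was at the start of the episode above 0.03 m).
It also fails if it takes over 72 s, if anything falls off the work surface, if the arm or the gripper's body presses on something with over 40 N, if the wrist force passes 120 N, or if a joint passes its speed limit or range.

### The arm

A 7-joint arm with a two-finger parallel gripper is mounted at the origin on a cart in front of the work surface, level with it; the furniture and walls round the work are solid. World frame = base frame: x ahead of the robot, y to its left, z up, the work surface at z = 0. Lengths are in m, angles in rad, forces in N, time in s.
With the tool pointing down it reaches from about 0.4 to 0.875 m from the base axis. Payload 4.4 kg.
Tool frame: the origin (TCP) lies midway between the tips of the shut fingers; the grasp point (between the pads) lies 19 mm behind it; z points along the fingers, y is the direction in which the jaws open and shut (so a half turn about z gives the same grasp; the last joint's range is limited). The gripper opens to 85 mm and grips with 20 to 120 N. Pads are 22 mm wide; open, the fingers measure 114 mm over their backs; the gripper's body (76 mm by 85 mm) begins 54 mm behind the grasp point. The pads swing forward as they close: fully open they stand 13 mm farther back than shut.
Start: joints at [-1.323, 0.628, 0.038, 1.517, -0.027, 0.996, -0.02], TCP at [0.201, 0.618, 0.192] pointing down, gripper open.
Joint ranges: [-3.06, 3.06], [-0.37, 2.12], [-1.25, 1.32], [0.18, 2.47], [-1.1, 4.24], [0.23, 1.98], [-2.94, 2.94]. Speed limits (rad/s): [2.57, 2.57, 3.14, 3.14, 3.14, 3.14, 3.14].

### API

Orientations are given as a rotation vector (axis times angle).
In Python, from rig import env gives the robot as it stands. The module is installed in compiled form; this text tells all that it offers.
- The arm moves only by the tool send_rows, never from a script. Its argument "deltas" is a list that holds one entry, the list of rows, each a list of 6 numbers: the shift along the tool's x, y, z in m, then the turn, a rotation vector about the tool's x, y, z in degrees. A call has exactly 8 rows; each row is the pose to reach, as a shift and turn from the pose commanded when the call began, along the tool's axes at that moment; what a row does not reach only later rows make up. A row lasts 1/12 s, in which the tool goes at most 41.7 mm and 7.16 degrees, less where a joint would pass 70% of its speed; a pose out of reach is approached as far as the arm can. A call with a gripper value outside its range is refused whole. "grip" is the opening in per cent of the stroke, from 0 (shut) to 100 (fully open), set as the call begins (left out, the last holds). The fingers move at their own pace and stop on an object; the grip force is fixed at half the most. Time passes only in rows, so rows that repeat a pose let the fingers close, or fill a call up. It gives the time, the measured TCP pose, the force and the opening at its end, in the units of the state.
- env.sense(): the state, without advancing time (a new reading comes with each control period).
- env.read_camera(name): name is "scene" or "top"; returns a dict with "image" (400x640x3 uint8, blue, green, red), "mtx" (3x3 intrinsics, pixels), "pose" (4x4, takes a point from camera to world coordinates). Camera axes: x right, y up, looking along -z (the intrinsics and any distortion apply to the point x, -y, -z); pixel columns grow to the right and rows downward; lengths in m; the calibration is good to about 2 mm. A picture is of the moment at which its call begins. There is no depth.
- env.finish_job(): hands the job in, once; it reports no verdict.
The state is a dict: "time_s": time; "joint_pos": joint angles; "dq": joint speeds; "joint_torque": joint torques, N m; "tool_pos": TCP position; "tcp_rot": TCP orientation; "ft_force": force on the tool from outside, world axes, zero at the start; "torque": the same for the moment, N m; "grip_width": finger opening in m.
Only numpy, scipy, OpenCV 4.12 (cv2) and the standard library are available. Lean on these libraries where they do the work, as an engineer would, in place of code of your own. Each camera call takes 0.05 s, during which the arm holds its last target.

## Working session

There is one attempt and no reset: what is moved stays moved. The work goes in short steps, Python scripts to look and compute and a tool call to move; the robot and the scene stay as the last step left them, time stands still between calls to the robot, and variables do not carry over. Pictures are saved under pics/ and viewed, and the job is handed in when it is done.

Besides the shell and the picture viewer there is one more tool, called after "Emit:" as name([rows], argument=value, ...), one row to a line, values as JSON. send_rows: Moves the arm, as the interface text tells. Its arguments: {"type":"object","properties":{"deltas":{"type":"array","items":{"type":"array","items":{"type":"array","items":{"type":"number"}}}},"grip":{"type":"number"}},"required":["deltas"]}

```bash
ls; mkdir -p pics
python3 - <<'E'
from rig import env
import cv2
s=env.sense(); print({k:(v if not hasattr(v,'tolist') else v.tolist()) for k,v in s.items()})
for n in ("scene","top"):
    c=env.read_camera(n); cv2.imwrite(f"pics/{n}0.png",c["image"]); print(n,c["mtx"],c["pose"],c.keys())
E
```

```text
pics
{'time_s': 0.0, 'joint_pos': [-1.3228572431219616, 0.629338208162152, 0.038443771762778384, 1.5183804321687826, -0.0270013857312559, 0.9962968420185258, -0.01997327760503088], 'dq': [-0.0001804432225483701, -0.0007917395101902997, 0.00013041636355528563, 0.0013897987813749728, 7.048928654187722e-05, -0.0013343303898699075, 0.0007061353514321673], 'joint_torque': [0.0011350428394507617, -56.33929967880249, 1.22714102268219, -19.343701601028442, 0.011289639514870942, 0.010658700484782457, -1.8638660321812495e-05], 'tool_pos': [0.20035776775288894, 0.6176080797787321, 0.19109035250122847], 'tcp_rot': [-0.4907210337414305, -3.1027525833266787, 0.0029608895681786807], 'ft_force': [-0.7715603869352767, 0.6929798023181841, 0.7730142209962865], 'torque': [-0.05890796134323592, -0.041793173988403536, -0.019621051017661036], 'grip_width': 0.0854129615866817}
scene [[410.73022901   0.         314.20398073]
 [  0.         410.73022901 202.15638638]
 [  0.           0.           1.        ]] [[ 0.85739808  0.39837629 -0.32582948  0.1043252 ]
 [-0.51460719  0.65510325 -0.55319    -0.68025615]
 [-0.00692583  0.64197824  0.76669157  1.07678327]
 [ 0.          0.          0.          1.        ]] dict_keys(['image', 'mtx', 'pose'])
top [[377.21466202   0.         312.32687649]
 [  0.         377.21466202 200.47997025]
 [  0.           0.           1.        ]] [[-0.00145549  0.99811071 -0.06142393  0.45063062]
 [-0.99959354 -0.003201   -0.02832863  0.00374508]
 [-0.02847172  0.06135773  0.99770967  1.11924072]
 [ 0.          0.          0.          1.        ]] dict_keys(['image', 'mtx', 'pose'])
```

View pics/scene0.png

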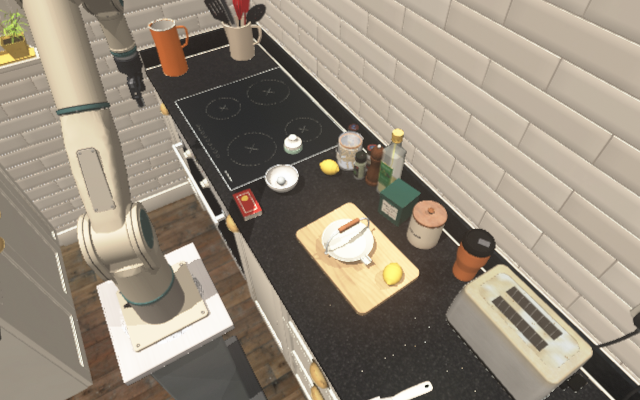

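View pics/top0.png

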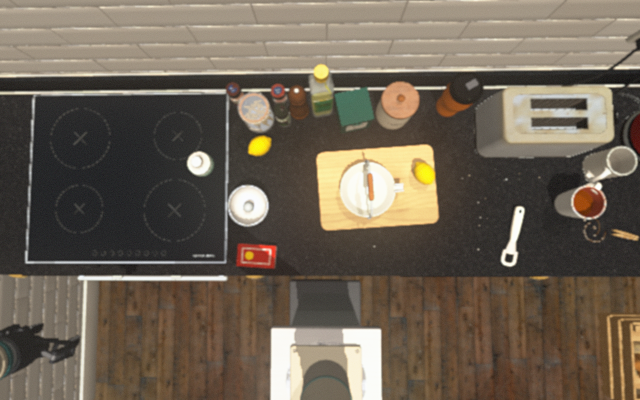

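The top view shows the bowl at about (248,205), the dish at (367,188), the board at about (378,187), lemons at (259,146) and (425,174), the matchbox at (257,256) and the timer at (200,163). I'll zoom in and measure.

```bash
cat > h.py <<'E'
import numpy as np, cv2
from scipy.spatial.transform import Rotation as R
def ray(c,u,v):
    K=c["mtx"];P=c["pose"]
    d=np.array([(u-K[0,2])/K[0,0],-(v-K[1,2])/K[1,1],-1.0]); return P[:3,3],P[:3,:3]@d
def onplane(c,u,v,z):
    o,d=ray(c,u,v); return o+d*(z-o[2])/d[2]
def proj(c,p):
    K=c["mtx"];P=c["pose"]; q=P[:3,:3].T@(np.asarray(p,float)-P[:3,3]); return np.array([K[0,2]+K[0,0]*q[0]/-q[2],K[1,2]+K[1,1]*q[1]/q[2]])
def tri(c1,p1,c2,p2):
    o1,d1=ray(c1,*p1);o2,d2=ray(c2,*p2);d1/=np.linalg.norm(d1);d2/=np.linalg.norm(d2)
    A=np.stack([d1,-d2],1);t=np.linalg.lstsq(A,o2-o1,rcond=None)[0];a=o1+d1*t[0];b=o2+d2*t[1]
    return (a+b)/2,np.linalg.norm(a-b)
def get(env):
    return env.read_camera("scene"),env.read_camera("top")
E
python3 - <<'E'
import cv2
t=cv2.imread("pics/top0.png");s=cv2.imread("pics/scene0.png")
cv2.imwrite("pics/topz.png",cv2.resize(t[120:280,180:450],None,fx=2.96,fy=2.96,interpolation=cv2.INTER_CUBIC))
cv2.imwrite("pics/scenez.png",cv2.resize(s[120:320,220:430],None,fx=2.9,fy=2.9,interpolation=cv2.INTER_CUBIC))
E
```

```text
(no output)
```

View pics/topz.png

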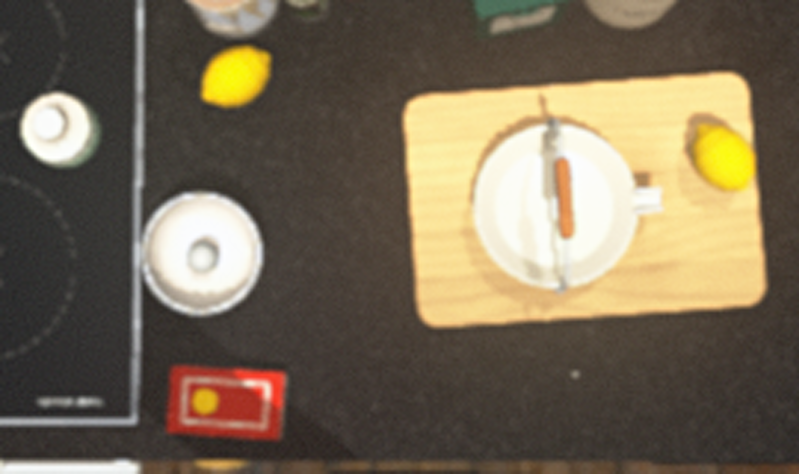

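View pics/scenez.png

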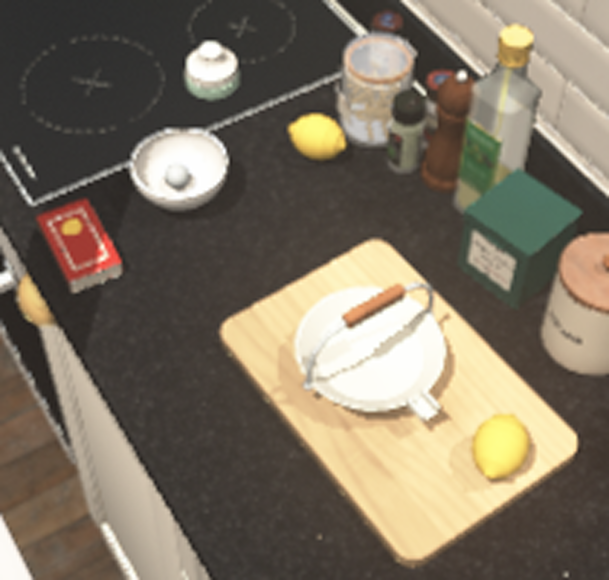

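```bash
cat > m0.py <<'E'
from h import *
from rig import env
cs,ct=get(env)
def cont(mask,u,v,rad=60):
    n,l,st,ce=cv2.connectedComponentsWithStats(mask.astype(np.uint8))
    best=None
    for i in range(1,n):
        if st[i,4]<15: continue
        d=np.hypot(*(ce[i]-[u,v]))
        if d<rad and (best is None or st[i,4]>best[0]): best=(st[i,4],i)
    if best is None: return None
    m=(l==best[1]).astype(np.uint8); c=max(cv2.findContours(m,0,1)[0],key=len); return c,ce[best[1]],m
hs={};
for n,c in(("s",cs),("t",ct)): hs[n]=cv2.cvtColor(c["image"],cv2.COLOR_BGR2HSV)
T=hs["t"];S=hs["s"]
def inr(H,a,b): return cv2.inRange(H,np.array(a),np.array(b))>0
# bowl rim top: white low-sat
for (n,c,H,u,v) in (("t",ct,T,248,205),("s",cs,S,282,178)):
    m=inr(H,(0,0,110),(179,90,255))
    w=np.zeros(m.shape,bool); w[v-24:v+24,u-21:u+24]=1
    r=cont(m&w,u,v,20)
    if r is None: continue
    hull=cv2.convexHull(r[0]); 
    pts=np.array([onplane(c,*p[0],0.056)[:2] for p in hull]); (x,y),rad=cv2.minEnclosingCircle((pts*1000).astype(np.float32)); 
    e=cv2.fitEllipse(hull); print("bowl",n,"minC",x,y,rad,"ell",e, onplane(c,*e[0],0.056))
# orange bar
q=[]
for (n,c,H,u,v) in (("t",ct,T,370,187),("s",cs,S,348,226)):
    m=inr(H,(3,120,60),(14,255,230)); w=np.zeros(m.shape,bool); w[v-15:v+15,u-15:u+15]=1
    r=cont(m&w,u,v,12); rr=cv2.minAreaRect(r[0]); q.append(r[1]); print("bar",n,r[1],rr)
    b=cv2.boxPoints(rr); 
print("bar tri",tri(ct,q[0],cs,q[1]))
# board
for (n,c,H,u,v) in (("t",ct,T,378,187),("s",cs,S,357,255)):
    m=inr(H,(10,50,100),(24,200,255)); m=cv2.morphologyEx(m.astype(np.uint8),cv2.MORPH_OPEN,np.ones((3,3)))
    r=cont(m>0,u,v,30)
    pts=np.array([onplane(c,*p[0],0.022)[:2]*1000 for p in r[0]],np.float32); rr=cv2.minAreaRect(pts); print("board",n,rr)
# ball, dish rim
m=inr(T,(0,0,170),(179,60,255)); w=np.zeros(m.shape,bool); w[155:222,335:396]=1
r=cont(m&w,367,188,20); hull=cv2.convexHull(r[0]); pts=np.array([onplane(ct,*p[0],0.058)[:2] for p in hull])*1000
print("dish",cv2.minEnclosingCircle(pts.astype(np.float32)),pts[:,0].min(),pts[:,0].max(),pts[:,1].min(),pts[:,1].max())
for nm,u,v,z in(("matches",256,256,.021),("lemon_b",259,146,.03),("timer",200,163,.06),("lemon_a",425,174,.05)): print(nm,onplane(ct,u,v,z))
E
python3 m0.py
```

```text
bowl t minC 506.1882019042969 235.91209411621094 78.23406219482422 ell ((235.15884399414062, 204.6628875732422), (48.26428985595703, 67.62625122070312), 92.1827621459961) [0.50489107 0.2531796  0.056     ]
bowl s minC 527.90234375 221.29409790039062 92.16011810302734 ell ((285.8631286621094, 173.72105407714844), (28.823280334472656, 50.461978912353516), 64.70565795898438) [0.52047445 0.21647109 0.056     ]
bar t [369.87671233 185.60273973] ((370.1275939941406, 186.5310516357422), (25.16278076171875, 3.8200924396514893), 85.2363510131836)
bar s [349.41772152 224.41772152] ((348.5588073730469, 224.76470947265625), (4.287464618682861, 22.12331771850586), 59.03623962402344)
bar tri (array([ 0.5508072 , -0.1197681 ,  0.12778214]), np.float64(0.0009673317538969899))
board t ((557.2728271484375, -151.44046020507812), (235.43588256835938, 346.7732849121094), 3.8383119106292725)
board s ((555.5245971679688, -154.4434814453125), (237.51536560058594, 346.3118591308594), 3.6802234649658203)
dish ((548.2127075195312, -122.8447494506836), 81.92461395263672) 466.31124929422583 630.1141062947364 -198.61967634973522 -44.11590924521506
matches [0.35722181 0.1988147  0.021     ]
lemon_b [0.67823305 0.19086157 0.03      ]
timer [0.62412555 0.35462485 0.06      ]
lemon_a [ 0.59049351 -0.28490449  0.05      ]
```

```bash
cat > m1.py <<'E'
from h import *
ct=dict(mtx=None); from rig import env
cs,ct=get(env)
T=cv2.cvtColor(ct["image"],cv2.COLOR_BGR2HSV);S=cv2.cvtColor(cs["image"],cv2.COLOR_BGR2HSV)
# Hough circle for bowl in top
def hough(c,x0,x1,y0,y1,f,r0,r1):
    g=cv2.cvtColor(c["image"],cv2.COLOR_BGR2GRAY)[y0:y1,x0:x1]; g=cv2.resize(g,None,fx=f,fy=f,interpolation=cv2.INTER_CUBIC)
    k=cv2.HoughCircles(g,cv2.HOUGH_GRADIENT,1,50,param1=120,param2=20,minRadius=r0*f,maxRadius=r1*f)
    k=k[0][0]; return (k[0]+.5)/f+x0-.5,(k[1]+.5)/f+y0-.5,k[2]/f
b=hough(ct,218,280,175,236,4,18,23); print("bowl top",b,onplane(ct,b[0],b[1],.056))
d=hough(ct,330,405,150,225,4,25,30); print("dish rim",d,onplane(ct,d[0],d[1],.058))
# scene: bowl rim check by projecting
p=onplane(ct,b[0],b[1],.056)
img=cv2.resize(cs["image"],None,fx=4,fy=4,interpolation=cv2.INTER_CUBIC)
for ctr,rad,z in ((p,.0575,.056),(onplane(ct,d[0],d[1],.058),.078,.058)):
  for a in np.linspace(0,2*np.pi,60):
    u=proj(cs,[ctr[0]+rad*np.cos(a),ctr[1]+rad*np.sin(a),z]); cv2.circle(img,tuple(int(x) for x in (u+.5)*4-.5),2,(0,0,255),-1)
cv2.imwrite("pics/ovl.png",img[520:1120,960:1720][:600,:800])
bar=cv2.boxPoints(((370.13,186.53),(25.16,3.82),85.24)); 
a=onplane(ct,370.13+12*np.cos(np.radians(85.24)),186.53+12*np.sin(np.radians(85.24)),.127);bb=onplane(ct,370.13-12*np.cos(np.radians(85.24)),186.53-12*np.sin(np.radians(85.24)),.127)
print("bar dir az",np.degrees(np.arctan2(*(bb-a)[[1,0]])))
sp=onplane(ct,398.9,187.6,.058); print("spout",sp)
E
python3 m1.py
```

```text
bowl top (np.float32(247.5), np.float32(205.25), np.float32(20.85)) [0.50312163 0.21793146 0.056     ]Traceback (most recent call last):
  File "m1.py", line 11, in <module>
    d=hough(ct,330,405,150,225,4,25,30); print("dish rim",d,onplane(ct,d[0],d[1],.058))
  File "m1.py", line 9, in hough
    k=k[0][0]; return (k[0]+.5)/f+x0-.5,(k[1]+.5)/f+y0-.5,k[2]/f
      ~^^^
TypeError: 'NoneType' object is not subscriptable
```

```bash
sed -i 's/^d=hough.*$/d=None/; s/(onplane(ct,d\[0\],d\[1\],.058),.078,.058)/(np.array([.5508,-.1198]),.078,.058)/' m1.py; python3 m1.py
```

```text
bowl top (np.float32(247.25), np.float32(205.25), np.float32(20.775)) [0.50312366 0.21864446 0.056     ]
bar dir az 4.103785564958659
spout [ 0.55141264 -0.20931193  0.058     ]
```

View pics/ovl.png

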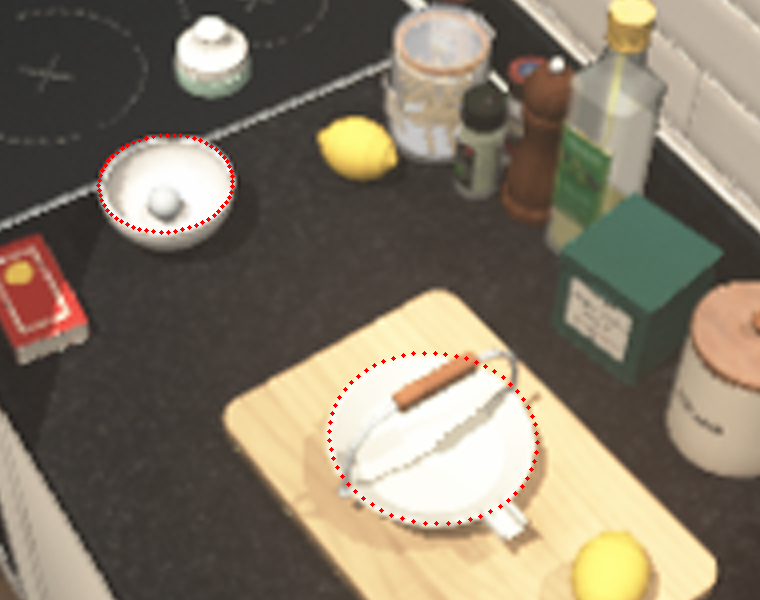

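```bash
cat > d.py <<'E'
import sys
from h import *
from rig import env
s=env.sense(); x=[float(v) for v in sys.argv[1:]]
Rc=R.from_rotvec(s["tcp_rot"]); p=np.array(s["tool_pos"])
R0=R.from_matrix(np.array([[-1,0,0],[0,1,0],[0,0,-1]]).T)
print("t",round(s["time_s"],2),"p",p.round(4),"F",np.round(s["ft_force"],1),"w",round(s["grip_width"],4),"q",np.round(s["joint_pos"],2))
e=(Rc*R0.inv()).as_euler("ZYX",degrees=True); print("yaw,tiltY,a",e.round(1))
if x:
    Rt=R.from_euler("ZX",[x[4] if len(x)>4 else 0,x[3]],degrees=True)*R0
    dp=Rc.inv().apply(np.array(x[:3])-p)
    rv=(Rc.inv()*Rt).as_rotvec(degrees=True)
    print("delta mm",(dp*1000).round(1),"rot",rv.round(2), "|d|",np.linalg.norm(dp).round(3),np.linalg.norm(rv).round(1))
E
python3 d.py .503 .307 .165 -30
```

```text
t 0.4 p [0.2006 0.6182 0.1919] F [-0.1 -0.5  0.3] w 0.0858 q [-1.32  0.63  0.04  1.52 -0.03  1.   -0.02]
yaw,tiltY,a [-18.   0.  -0.]
delta mm [-383.7 -202.6   26.9] rot [ 29.74  -4.71 -17.57] |d| 0.435 34.9
```

Emit:
send_rows([
  [[-0.03,-0.015,0.0,2,0,-2],[-0.06,-0.03,0.0,4,0,-4],[-0.09,-0.045,0.0,7,-1,-6],[-0.12,-0.06,0.0,10,-1,-8],[-0.15,-0.075,0.0,14,-2,-10],[-0.18,-0.09,0.0,18,-3,-12],[-0.21,-0.105,0.0,22,-3,-14],[-0.24,-0.12,0.0,25,-4,-16]],
], grip=30)

```text
time_s: 1.07
tool_pos: [0.3937, 0.4293, 0.1918]
tcp_rot: [0.044, 3.064, -0.69]
ft_force: [0.3, 0.1, -0.0]
grip_width: 0.0255
```

```bash
python3 d.py .503 .307 .114 -30
```

```text
t 1.07 p [0.3937 0.4293 0.1918] F [ 0.3  0.1 -0. ] w 0.0255 q [-1.06  0.77  0.06  1.35  0.19  1.41  0.47]
yaw,tiltY,a [ -1.6  -0.4 -25.4]
delta mm [-112.1  -74.1  122.1] rot [ 4.62 -0.38 -1.56] |d| 0.182 4.9
```

Emit:
send_rows([
  [[-0.016,-0.011,0.017,1,0,0],[-0.032,-0.021,0.035,1,0,-0.5],[-0.048,-0.032,0.052,2,0,-0.5],[-0.064,-0.042,0.07,2,0,-1],[-0.08,-0.053,0.087,3,0,-1],[-0.096,-0.063,0.105,4,0,-1],[-0.112,-0.074,0.122,4.6,-0.4,-1.6],[-0.112,-0.074,0.122,4.6,-0.4,-1.6]],
])

```text
time_s: 1.73
tool_pos: [0.5036, 0.3011, 0.1118]
tcp_rot: [-0.009, -3.031, 0.821]
ft_force: [0.3, -1.5, 0.0]
grip_width: 0.0258
```

```bash
python3 d.py .503 .257 .0274 -30
python3 - <<'E'
from h import *
from rig import env
cs,ct=get(env)
cv2.imwrite("pics/a1.png",np.hstack([cv2.resize(cs["image"][100:240,220:340],(480,560),interpolation=2),cv2.resize(ct["image"][130:270,190:270],(320,560),interpolation=2)]))
E
```

```text
t 1.73 p [0.5036 0.3011 0.1118] F [ 0.3 -1.5  0. ] w 0.0258 q [-0.88  0.86  0.11  1.44  0.29  1.24  0.62]
yaw,tiltY,a [ -0.4  -0.  -30.3]
delta mm [ 0.4  4.5 95.2] rot [-0.3  -0.16 -0.31] |d| 0.095 0.5
```

View pics/a1.png

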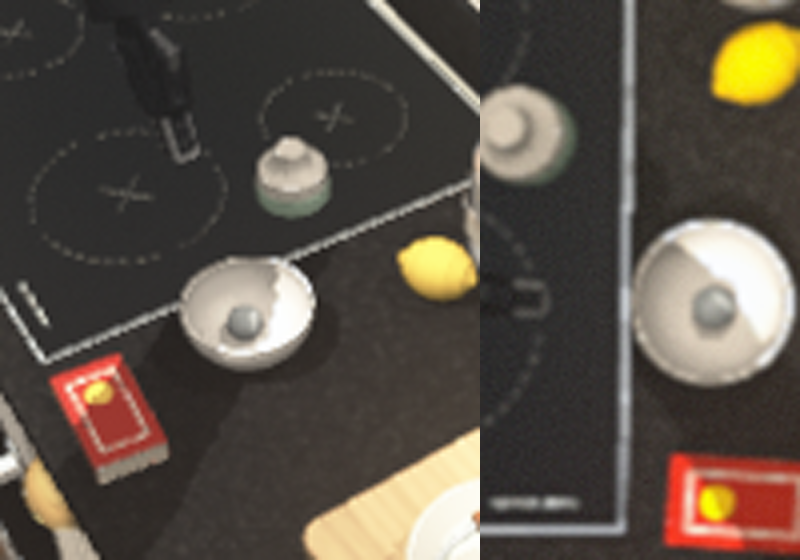

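Run:
```python
from h import *
from rig import env
cs,ct=get(env)
s=env.sense()
print(proj(ct,s["tool_pos"]),proj(cs,s["tool_pos"]))
```

```text
[209.46333364 205.26830623] [266.93811799 147.64293905]
```

Run:
```python
from h import *
from rig import env
cs,ct=get(env)
s=env.sense(); p=np.array(s["tool_pos"]);Rc=R.from_rotvec(s["tcp_rot"])
out=[]
for c,(x0,y0) in ((cs,(237,110)),(ct,(180,180))):
    im=cv2.resize(np.clip(c["image"][y0:y0+50,x0:x0+50].astype(float)*2.5,0,255).astype(np.uint8),(400,400),interpolation=2)
    for off,col in (((0,0,0),(0,0,255)),((0,0,-.019),(0,255,0)),((0,.013,-.019),(255,0,0)),((0,-.013,-.019),(255,255,0))):
        u=proj(c,p+Rc.apply(off)); cv2.circle(im,tuple(int(v) for v in (u+.5-[x0,y0])*8),3,col,-1)
    out.append(im)
cv2.imwrite("pics/a2.png",np.hstack(out))
```

```text
(no output)
```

View pics/a2.png

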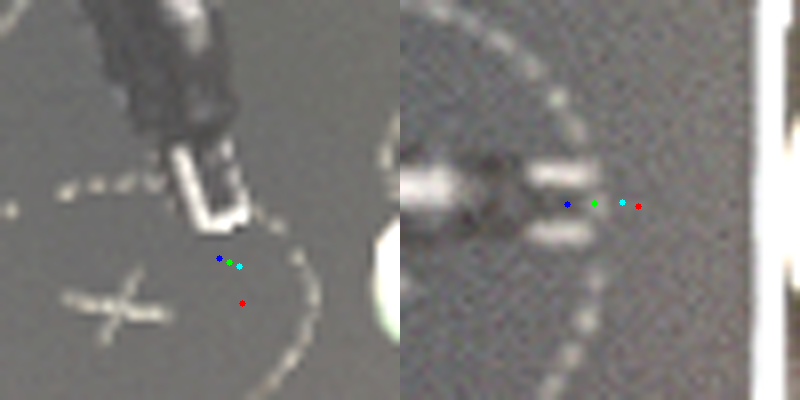

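Emit:
send_rows([
  [[0.0,0.001,0.01,-0.3,-0.2,-0.3],[0.0,0.002,0.02,-0.3,-0.2,-0.3],[0.0,0.003,0.03,-0.3,-0.2,-0.3],[0.0,0.004,0.04,-0.3,-0.2,-0.3],[0.0,0.0045,0.05,-0.3,-0.2,-0.3],[0.0,0.0045,0.055,-0.3,-0.2,-0.3],[0.0,0.0045,0.055,-0.3,-0.2,-0.3],[0.0,0.0045,0.055,-0.3,-0.2,-0.3]],
])

```text
time_s: 2.7
tool_pos: [0.501, 0.2843, 0.0638]
tcp_rot: [-0.008, 3.036, -0.801]
ft_force: [-0.4, 0.3, 0.3]
grip_width: 0.0258
```

```bash
cat > look.py <<'E'
import sys
from h import *
from rig import env
cs,ct=get(env)
s=env.sense(); p=np.array(s["tool_pos"]);Rc=R.from_rotvec(s["tcp_rot"])
name=sys.argv[1]; g=float(sys.argv[2]); 
out=[]
for k,c in ((0,cs),(1,ct)):
    x0,y0=[int(v) for v in sys.argv[3+2*k:5+2*k]]; w=int(sys.argv[7]); f=400/w
    im=cv2.resize(np.clip(c["image"][y0:y0+w,x0:x0+w].astype(float)*g,0,255).astype(np.uint8),(400,400),interpolation=2)
    for off,col in (((0,0,0),(0,0,255)),((0,0,-.019),(0,255,0)),((0,.013,0),(255,0,0)),((0,-.013,0),(255,255,0))):
        u=proj(c,p+Rc.apply(off)); cv2.circle(im,tuple(int(v) for v in (u+.5-[x0,y0])*f),2,col,-1)
    out.append(im)
cv2.imwrite(f"pics/{name}.png",np.hstack(out))
E
python3 d.py .503 .257 .0274 -30; python3 look.py a3 1.3 245 130 205 170 70
```

```text
t 2.7 p [0.501  0.2843 0.0638] F [-0.4  0.3  0.3] w 0.0258 q [-0.86  0.9   0.11  1.52  0.31  1.12  0.61]
yaw,tiltY,a [  0.3  -0.  -29.6]
delta mm [-1.8 -5.8 45.1] rot [0.44 0.19 0.26] |d| 0.046 0.5
```

View pics/a3.png

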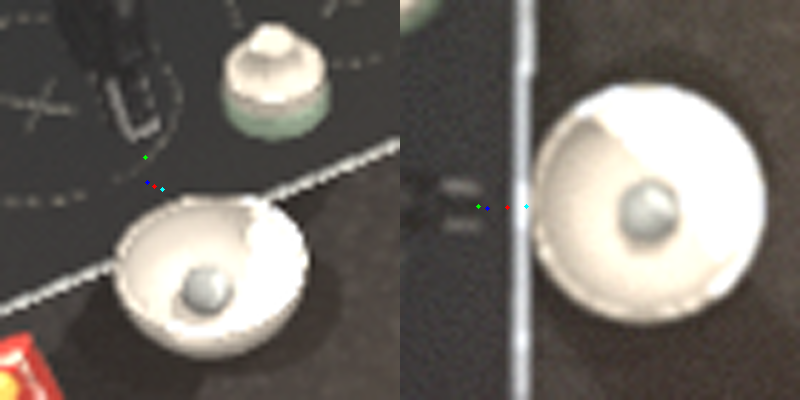

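Emit:
send_rows([
  [[0.0,-0.002,0.005,0,0,0],[-0.001,-0.004,0.01,0,0,0],[-0.001,-0.005,0.015,0,0,0],[-0.001,-0.005,0.02,0,0,0],[-0.001,-0.005,0.02,0,0,0],[-0.001,-0.005,0.02,0,0,0],[-0.001,-0.005,0.02,0,0,0],[-0.001,-0.005,0.02,0,0,0]],
])

```text
time_s: 3.47
tool_pos: [0.5022, 0.2707, 0.0492]
tcp_rot: [-0.009, 3.036, -0.799]
ft_force: [0.3, -0.1, -0.1]
grip_width: 0.0257
```

```bash
python3 d.py .503 .257 .0274 -30; python3 look.py a4 1.3 245 130 205 170 70
```

```text
t 3.47 p [0.5022 0.2707 0.0492] F [ 0.3 -0.1 -0.1] w 0.0257 q [-0.85  0.91  0.11  1.56  0.32  1.07  0.6 ]
yaw,tiltY,a [  0.4  -0.1 -29.5]
delta mm [-0.7 -1.2 25.7] rot [0.49 0.23 0.28] |d| 0.026 0.6
```

View pics/a4.png

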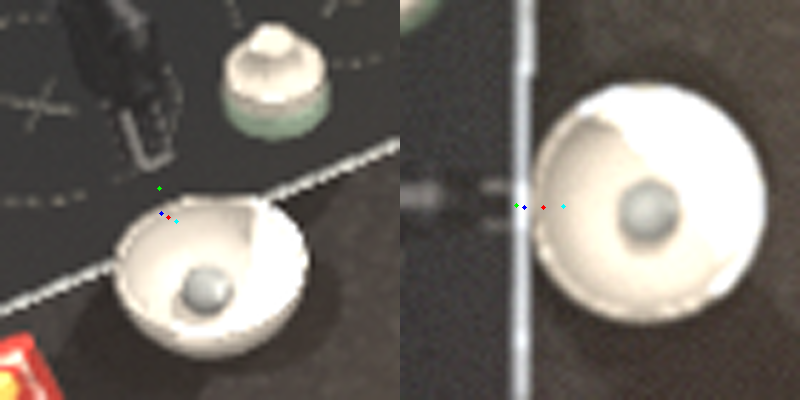

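```bash
python3 look.py a5 2.2 255 140 205 185 36
```

```text
(no output)
```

View pics/a5.png

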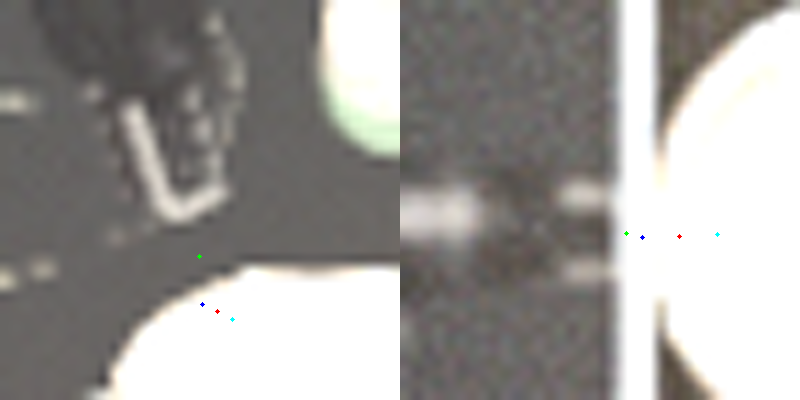

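Run:
```python
from h import *
from rig import env
cs,ct=get(env)
s=env.sense(); p=np.array(s["tool_pos"]);Rc=R.from_rotvec(s["tcp_rot"])
q,e=tri(cs,(272.5,157.8),ct,(224,205.3)); print(q,e,Rc.inv().apply(q-p))
```

```text
[0.50184394 0.27506116 0.09284446] 0.0011139481893448417 [ 0.0002112  -0.01749585 -0.04028221]
```

Run:
```python
from h import *
from rig import env
cs,ct=get(env)
p=np.array([.2006,.6182,.1919]);Rc=R.from_rotvec([-0.4907,-3.1027,.003])
for off in ((0,0,0),(0,0,-.013),(0,.043,-.013),(0,-.043,-.013),(0,0,-.04),(0,0,-.073)): print(off,proj(cs,p+Rc.apply(off)),proj(ct,p+Rc.apply(off)))
for n,c,x0,y0 in(("s",cs,100,50),("t",ct,20,300)):
    im=cv2.imread("pics/%s0.png"%("scene" if n=="s" else "top"))
    im=cv2.resize(np.clip(im[y0:y0+80,x0:x0+80].astype(float)*2,0,255).astype(np.uint8),(400,400),interpolation=2)
    for off in ((0,0,0),(0,0,-.013),(0,.043,-.013),(0,-.043,-.013),(0,0,-.04),(0,0,-.073)):
        u=proj(c,p+Rc.apply(off)); cv2.circle(im,tuple(int(v) for v in (u+.5-[x0,y0])*5),2,(0,0,255),-1)
    cv2.imwrite(f"pics/b{n}.png",im)
cv2.imwrite("pics/b.png",np.hstack([cv2.imread("pics/bs.png"),cv2.imread("pics/bt.png")]))
```

```text
(0, 0, 0) [147.52975141 109.86307438] [ 73.35508122 325.94811188]
(0, 0, -0.013) [146.33257243 106.79286387] [ 69.80278521 327.39545084]
(0, 0.043, -0.013) [146.72202335  99.47293404] [ 53.51008359 321.71465862]
(0, -0.043, -0.013) [145.92799644 114.39707732] [ 86.16895845 333.10186048]
(0, 0, -0.04) [143.79164537 100.27656087] [ 62.09315725 330.53664314]
(0, 0, -0.073) [140.58212354  92.04562144] [ 52.01016666 334.64483261]
```

View pics/b.png

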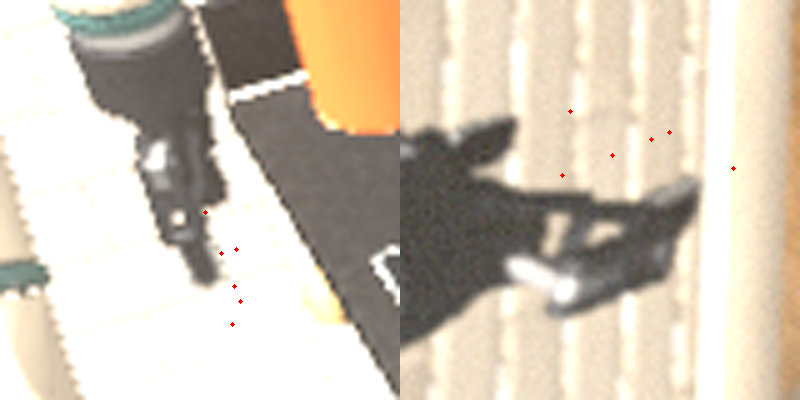

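Emit:
send_rows([
  [[0.0,-0.001,0.005,0.3,0.1,0.2],[0.0,-0.001,0.01,0.5,0.2,0.3],[0.0,-0.001,0.015,0.5,0.2,0.3],[0.0,-0.001,0.02,0.5,0.2,0.3],[0.0,-0.001,0.024,0.5,0.2,0.3],[0.0,-0.001,0.026,0.5,0.2,0.3],[0.0,-0.001,0.026,0.5,0.2,0.3],[0.0,-0.001,0.026,0.5,0.2,0.3]],
])

```text
time_s: 4.53
tool_pos: [0.5022, 0.2565, 0.0269]
tcp_rot: [0.001, 3.034, -0.814]
ft_force: [-0.1, 0.3, -0.1]
grip_width: 0.0256
```

```bash
python3 d.py .503 .257 .0274 -30; python3 look.py a6 1.3 245 130 205 170 70
```

```text
t 4.53 p [0.5022 0.2565 0.0269] F [-0.1  0.3 -0.1] w 0.0256 q [-0.84  0.93  0.12  1.58  0.33  1.03  0.59]
yaw,tiltY,a [ -0.  -0. -30.]
delta mm [-0.8  0.1 -0.7] rot [-0.04  0.   -0.03] |d| 0.001 0.1
```

View pics/a6.png

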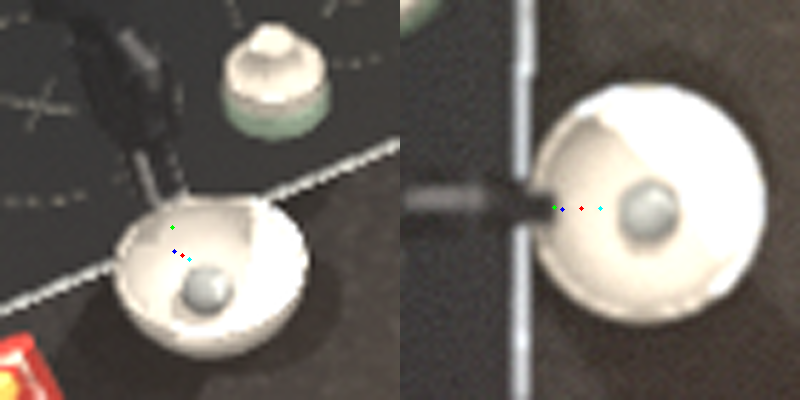

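Emit:
send_rows([
  [[0,0,0,0,0,0],[0,0,0,0,0,0],[0,0,0,0,0,0],[0,0,0,0,0,0],[0,0,0,0,0,0],[0,0,0,0,0,0],[0,0,0,0,0,0],[0,0,0,0,0,0]],
], grip=0)

```text
time_s: 5.3
tool_pos: [0.5022, 0.2566, 0.027]
tcp_rot: [0.001, 3.034, -0.814]
ft_force: [0.5, 0.9, 0.9]
grip_width: -0.0002
```

```bash
python3 d.py .503 .257 .0274 -30; python3 look.py a7 1.3 245 130 205 170 70
```

```text
t 5.3 p [0.5022 0.2566 0.027 ] F [0.5 0.9 0.9] w -0.0002 q [-0.84  0.93  0.12  1.58  0.33  1.03  0.59]
yaw,tiltY,a [ -0.  -0. -30.]
delta mm [-0.8  0.1 -0.6] rot [-0.04  0.01 -0.03] |d| 0.001 0.0
```

View pics/a7.png

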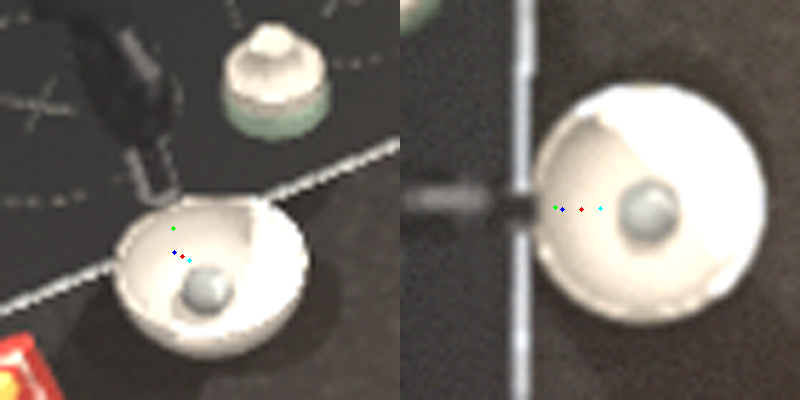

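The gripper shut on nothing, and the pictures show the shut fingertips above and just outside the rim, at scene zoom (160,200) and top zoom (538,208). So the real tip isn't where the reported TCP says. I'll triangulate the offset.

```bash
python3 look.py a8 1.8 258 150 215 192 30
python3 - <<'E'
from h import *
from rig import env
cs,ct=get(env)
s=env.sense(); p=np.array(s["tool_pos"]);Rc=R.from_rotvec(s["tcp_rot"])
q,e=tri(cs,(273-.5,165-.5),ct,(228.7,206)); print(q,e,Rc.inv().apply(q-p), q-p)
E
```

```text
[0.49913682 0.26975033 0.06643639] 0.0033892422686823895 [ 0.00306004 -0.00839268 -0.04076271] [-0.00307127  0.01313969  0.03948817]
```

View pics/a8.png

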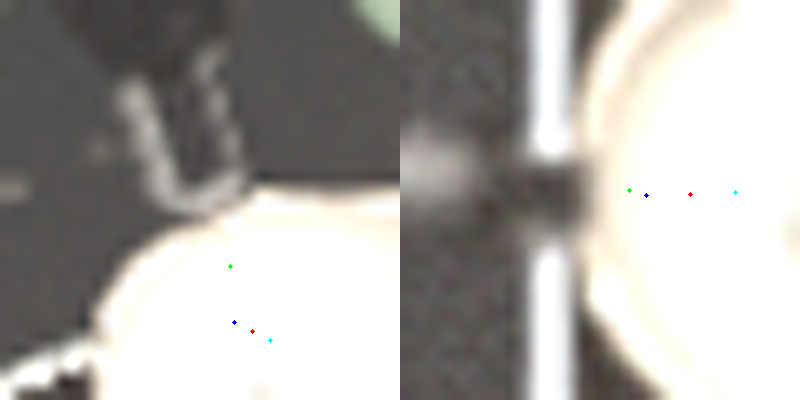

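```bash
sed -i 's/p=np.array(s\["tool_pos"\])$/OFF=np.array([0,0,-.039]); p=np.array(s["tool_pos"])+Rc.apply(OFF)/; s/dp=Rc.inv().apply(np.array(x\[:3\])-p)/dp=Rc.inv().apply(np.array(x[:3])-Rt.apply(OFF)-np.array(s["tool_pos"]))/' d.py; sed -i 's/p=np.array(s\["tool_pos"\]);Rc=R.from_rotvec(s\["tcp_rot"\])/Rc=R.from_rotvec(s["tcp_rot"]);p=np.array(s["tool_pos"])+Rc.apply([0,0,-.039])/' look.py; cat d.py|tail -12; python3 d.py .503 .257 .0274 -30
```

```text
from h import *
from rig import env
s=env.sense(); x=[float(v) for v in sys.argv[1:]]
Rc=R.from_rotvec(s["tcp_rot"]); OFF=np.array([0,0,-.039]); p=np.array(s["tool_pos"])+Rc.apply(OFF)
R0=R.from_matrix(np.array([[-1,0,0],[0,1,0],[0,0,-1]]).T)
print("t",round(s["time_s"],2),"p",p.round(4),"F",np.round(s["ft_force"],1),"w",round(s["grip_width"],4),"q",np.round(s["joint_pos"],2))
e=(Rc*R0.inv()).as_euler("ZYX",degrees=True); print("yaw,tiltY,a",e.round(1))
if x:
    Rt=R.from_euler("ZX",[x[4] if len(x)>4 else 0,x[3]],degrees=True)*R0
    dp=Rc.inv().apply(np.array(x[:3])-Rt.apply(OFF)-np.array(s["tool_pos"]))
    rv=(Rc.inv()*Rt).as_rotvec(degrees=True)
    print("delta mm",(dp*1000).round(1),"rot",rv.round(2), "|d|",np.linalg.norm(dp).round(3),np.linalg.norm(rv).round(1))
t 5.6 p [0.5022 0.2761 0.0607] F [-0.4  0.3 -0.7] w -0.0 q [-0.84  0.93  0.12  1.58  0.33  1.03  0.59]
yaw,tiltY,a [ -0.  -0. -30.]
delta mm [-0.8  0.1 38.4] rot [-0.04  0.01 -0.03] |d| 0.038 0.0
```

Emit:
send_rows([
  [[0,0,0,0,0,0],[0,0,0,0,0,0],[0,0,0.005,0,0,0],[-0.001,0,0.01,0,0,0],[-0.001,0,0.015,0,0,0],[-0.001,0,0.02,0,0,0],[-0.001,0,0.02,0,0,0],[-0.001,0,0.02,0,0,0]],
], grip=32)

```text
time_s: 6.27
tool_pos: [0.503, 0.246, 0.0092]
tcp_rot: [-0.001, -3.033, 0.815]
ft_force: [0.2, -0.8, 0.1]
grip_width: 0.0273
```

```bash
python3 d.py .503 .257 .0274 -30; python3 look.py a9 1.3 245 130 205 170 70
```

```text
t 6.27 p [0.503  0.2656 0.043 ] F [ 0.2 -0.8  0.1] w 0.0273 q [-0.83  0.95  0.12  1.6   0.33  0.99  0.59]
yaw,tiltY,a [ -0.    0.  -30.1]
delta mm [-0.1  0.4 17.8] rot [-0.08 -0.04 -0.03] |d| 0.018 0.1
```

View pics/a9.png

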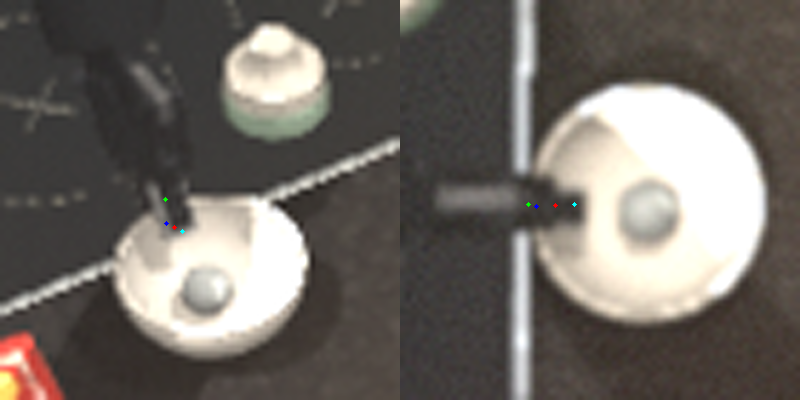

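The inner finger is now inside the rim, with its tip at top zoom (583,205), and it matches the corrected tip dots. I'll go deeper and close.

Emit:
send_rows([
  [[0,0,0.004,0,0,0],[0,0,0.008,0,0,0],[0,0,0.012,0,0,0],[0,0,0.015,0,0,0],[0,0,0.016,0,0,0],[0,0,0.016,0,0,0],[0,0,0.016,0,0,0],[0,0,0.016,0,0,0]],
])

```text
time_s: 7.03
tool_pos: [0.5033, 0.2388, -0.0041]
tcp_rot: [0.001, 3.034, -0.813]
ft_force: [0.2, -1.0, -0.0]
grip_width: 0.0275
```

Emit:
send_rows([
  [[0,0,0,0,0,0],[0,0,0,0,0,0],[0,0,0,0,0,0],[0,0,0,0,0,0],[0,0,0,0,0,0],[0,0,0,0,0,0],[0,0,0,0,0,0],[0,0,0,0,0,0]],
], grip=0)

```text
time_s: 7.7
tool_pos: [0.5034, 0.2388, -0.0041]
tcp_rot: [0.001, 3.034, -0.813]
ft_force: [1.0, 1.3, 0.3]
grip_width: 0.0123
```

```bash
python3 d.py .503 .257 .0274 -30; python3 look.py a10 1.3 245 130 205 170 70
```

```text
t 7.7 p [0.5033 0.2583 0.0296] F [1.  1.3 0.3] w 0.0123 q [-0.83  0.97  0.13  1.62  0.34  0.95  0.58]
yaw,tiltY,a [ -0.  -0. -30.]
delta mm [0.4 0.  2.6] rot [-0.02  0.03 -0.03] |d| 0.003 0.0
```

View pics/a10.png

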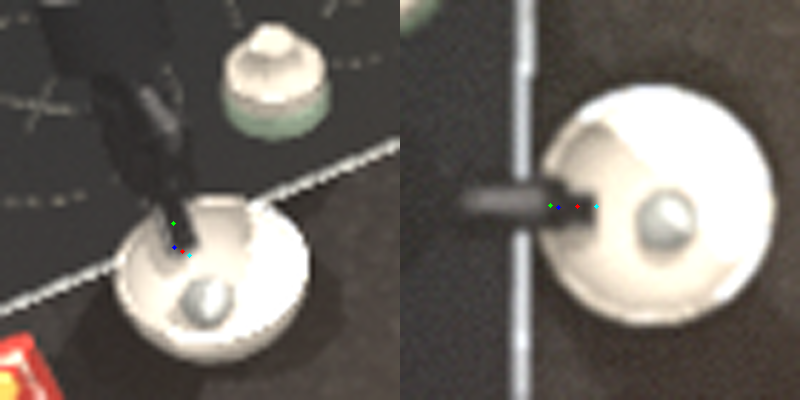

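Emit:
send_rows([
  [[0,0,0,0,0,0],[0,0,0,0,0,0],[0,-0.002,-0.0035,0,0,0],[0,-0.005,-0.0087,0,0,0],[0,-0.01,-0.0173,0,0,0],[0,-0.015,-0.026,0,0,0],[0,-0.02,-0.0346,0,0,0],[0,-0.02,-0.0346,0,0,0]],
])

```text
time_s: 8.47
tool_pos: [0.5045, 0.2392, 0.0383]
tcp_rot: [0.002, 3.032, -0.81]
ft_force: [0.3, 0.0, -1.5]
grip_width: 0.0126
```

```bash
python3 d.py .503 .257 .0674 -30; python3 look.py a11 1.3 245 130 205 170 70
```

```text
t 8.47 p [0.5044 0.2587 0.0721] F [ 0.3  0.  -1.5] w 0.0126 q [-0.83  0.9   0.13  1.61  0.34  1.01  0.61]
yaw,tiltY,a [ -0.   -0.2 -29.9]
delta mm [1.5 0.8 4.9] rot [ 0.08  0.15 -0.13] |d| 0.005 0.2
```

View pics/a11.png

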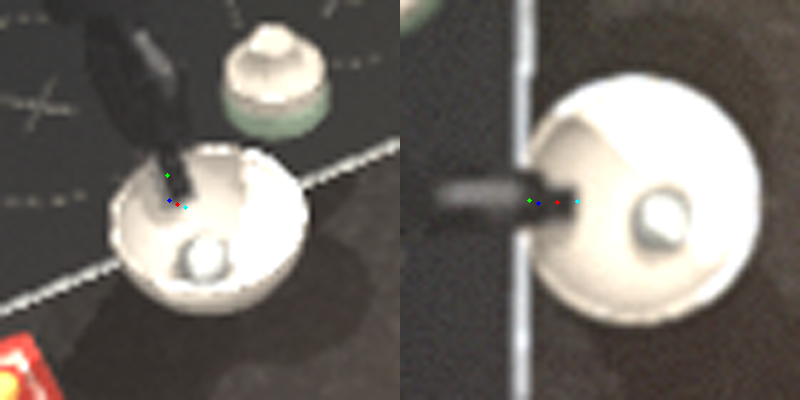

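```bash
python3 d.py .525 .15 .18 -25; python3 d.py .551 .06 .20 -5|tail -1
```

```text
t 8.57 p [0.5035 0.2585 0.0703] F [ 0.3  0.1 -2.8] w 0.0122 q [-0.83  0.91  0.13  1.61  0.34  1.01  0.61]
yaw,tiltY,a [ -0.   -0.1 -30. ]
delta mm [ -21.7 -145.4  -41. ] rot [-4.96  0.06 -0.06] |d| 0.153 5.0
delta mm [ -47.7 -220.2  -16.8] rot [-24.96   0.07  -0.05] |d| 0.226 25.0
```

Emit:
send_rows([
  [[-0.001,-0.008,-0.005,0,0,0],[-0.004,-0.024,-0.01,0,0,0],[-0.007,-0.046,-0.017,-1,0,0],[-0.011,-0.07,-0.024,-2,0,0],[-0.015,-0.096,-0.03,-3,0,0],[-0.019,-0.12,-0.036,-4,0,0],[-0.021,-0.138,-0.04,-5,0,0],[-0.022,-0.145,-0.041,-5,0,0]],
])

```text
time_s: 9.23
tool_pos: [0.5264, 0.1278, 0.1476]
tcp_rot: [0.012, 3.064, -0.684]
ft_force: [0.1, -2.0, -1.7]
grip_width: 0.0119
```

```bash
python3 d.py .551 .06 .20 -5; python3 d.py .551 .04 .20 0|tail -1; python3 look.py a12 1.2 245 90 240 150 90
```

```text
t 9.23 p [0.5264 0.1443 0.1829] F [ 0.1 -2.  -1.7] w 0.0119 q [-0.64  0.66  0.13  1.74  0.36  1.    0.81]
yaw,tiltY,a [ -0.4  -0.2 -25.2]
delta mm [-25.1 -70.   18. ] rot [-20.15   0.12  -0.45] |d| 0.076 20.2
delta mm [-25.3 -84.9  25.1] rot [-25.15   0.14  -0.44] |d| 0.092 25.2
```

View pics/a12.png

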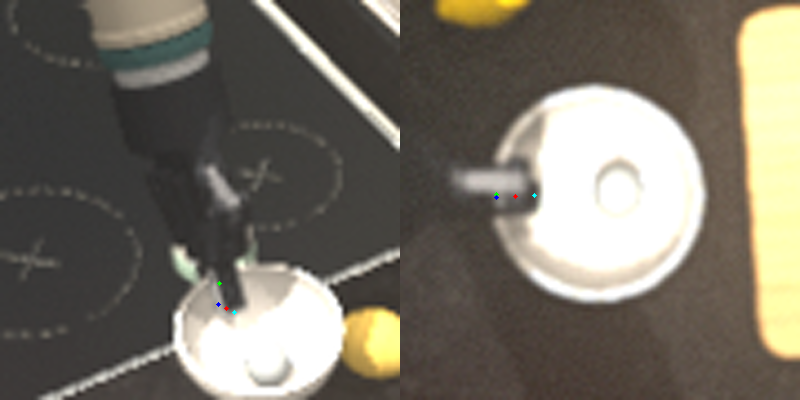

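Emit:
send_rows([
  [[-0.002,-0.005,0.002,-1,0,0],[-0.005,-0.015,0.004,-4,0,0],[-0.009,-0.028,0.008,-8,0,0],[-0.013,-0.042,0.012,-12,0,0],[-0.017,-0.056,0.016,-16,0,0],[-0.021,-0.07,0.02,-20,0,0],[-0.024,-0.08,0.024,-24,0,0],[-0.025,-0.085,0.025,-25,0,-0.4]],
])

```text
time_s: 10.0
tool_pos: [0.5498, 0.0404, 0.1564]
tcp_rot: [0.001, -3.139, 0.001]
ft_force: [-0.9, -0.7, -2.4]
grip_width: 0.0121
```

```bash
python3 d.py .551 .008 .155 15;  python3 look.py a13 1.2 265 90 260 130 130
```

```text
t 10.0 p [0.5499 0.0404 0.1954] F [-0.9 -0.7 -2.4] w 0.0121 q [-0.06  0.53 -0.1   1.83  0.07  0.78  1.38]
yaw,tiltY,a [ 0.   0.1 -0. ]
delta mm [ -1.2 -22.2  39.1] rot [-1.505e+01 -1.500e-01  1.000e-02] |d| 0.045 15.1
```

View pics/a13.png

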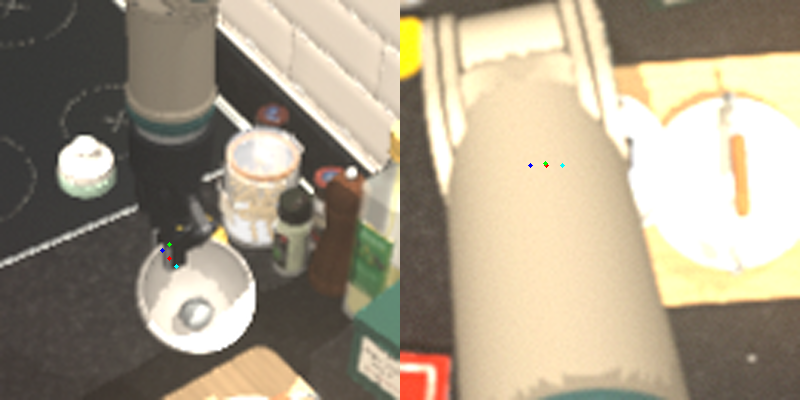

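Emit:
send_rows([
  [[0,-0.002,0.003,-1,0,0],[0,-0.005,0.008,-3,0,0],[-0.001,-0.009,0.015,-6,0,0],[-0.001,-0.013,0.022,-9,0,0],[-0.001,-0.017,0.03,-12,0,0],[-0.001,-0.021,0.036,-14,0,0],[-0.001,-0.022,0.039,-15,0,0],[-0.001,-0.022,0.039,-15,0,0]],
])

```text
time_s: 10.77
tool_pos: [0.5501, 0.0239, 0.1165]
tcp_rot: [0.009, -3.11, -0.41]
ft_force: [0.6, -1.0, -2.9]
grip_width: 0.0119
```

```bash
python3 d.py .551 -.005 .139 27;  python3 look.py a14 1.2 285 120 300 130 100
```

```text
t 10.77 p [0.5503 0.0138 0.1541] F [ 0.6 -1.  -2.9] w 0.0119 q [ 0.28  0.63 -0.3   1.86 -0.14  0.7   1.72]
yaw,tiltY,a [ 0.4  0.2 15. ]
delta mm [ -0.9 -14.    8.9] rot [-11.99  -0.36   0.25] |d| 0.017 12.0
```

View pics/a14.png

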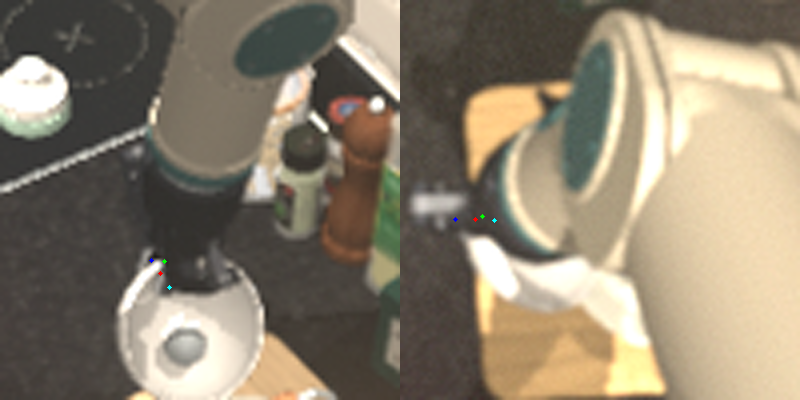

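Emit:
send_rows([
  [[0,-0.002,0.0,-1,0,0],[0,-0.005,0.0,-3,0,0],[0,-0.008,0.0,-5,0,0],[-0.001,-0.011,0.0,-7,0,0],[-0.001,-0.014,0.0,-9,0,0],[-0.001,-0.017,0.0,-10,0,0],[-0.001,-0.017,0.0,-10,0,0],[-0.001,-0.017,0.0,-10,0,0]],
])

```text
time_s: 11.53
tool_pos: [0.5524, 0.0078, 0.1139]
tcp_rot: [0.01, -3.065, -0.678]
ft_force: [-0.1, 0.5, -3.4]
grip_width: 0.0123
```

```bash
python3 d.py .551 -.005 .139 27;  cat > lip.py <<'E'
from h import *
from rig import env
import sys
cs,ct=get(env); s=env.sense()
Rc=R.from_rotvec(s["tcp_rot"]);p=np.array(s["tool_pos"])+Rc.apply([0,0,-.039])
R0=R.from_matrix(np.array([[-1,0,0],[0,1,0],[0,0,-1]]).T)
Rb=Rc*R0.inv()*R.from_euler("X",30,degrees=True)   # bowl orientation
o=p-Rb.apply([0,.041,.030]); 
x0,y0,w=[int(v) for v in sys.argv[2:5]]; f=600/w
im=cv2.resize(cs["image"][y0:y0+w,x0:x0+w],(600,600),interpolation=2)
for a in np.linspace(0,2*np.pi,48):
    u=proj(cs,o+Rb.apply([.0575*np.cos(a),.0575*np.sin(a),.056])); cv2.circle(im,tuple(int(v) for v in (u+.5-[x0,y0])*f),2,(0,0,255),-1)
    u=proj(cs,[.551+.078*np.cos(a),-.12+.078*np.sin(a),.058]); cv2.circle(im,tuple(int(v) for v in (u+.5-[x0,y0])*f),2,(255,0,0),-1)
l=o+Rb.apply([0,-.0575,.056]); print("lip",l.round(4),"bowl z",Rb.as_matrix()[:,2].round(3))
u=proj(cs,l); cv2.circle(im,tuple(int(v) for v in (u+.5-[x0,y0])*f),5,(0,255,0),-1)
cv2.imwrite(f"pics/{sys.argv[1]}.png",im)
E
python3 lip.py a15 285 150 110
```

```text
t 11.53 p [ 0.5525 -0.0086  0.1493] F [-0.1  0.5 -3.4] w 0.0123 q [ 0.5   0.7  -0.42  1.83 -0.24  0.75  1.91]
yaw,tiltY,a [ 0.4  0.1 25. ]
delta mm [ 1.3  0.3 10.8] rot [-2.04 -0.21  0.31] |d| 0.011 2.1
lip [ 0.5531 -0.0854  0.084 ] bowl z [ 0.007 -0.819  0.574]
```

View pics/a15.png

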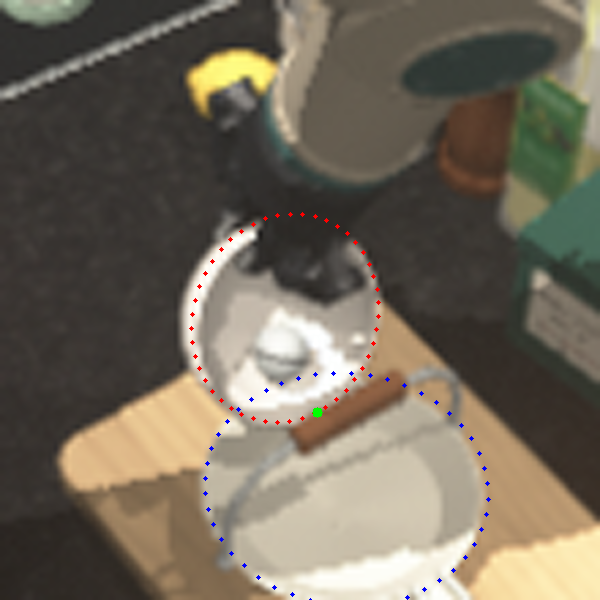

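Emit:
send_rows([
  [[0,0,0.002,0,0,0],[0,0,0.004,0,0,0],[0.001,0,0.006,-1,0,0],[0.001,0,0.008,-1,0,0],[0.001,0,0.0095,-2,0,0],[0.001,0,0.011,-2,0,0],[0.001,0,0.011,-2,0,0],[0.001,0,0.011,-2,0,0]],
])

```text
time_s: 12.3
tool_pos: [0.5512, 0.0121, 0.1037]
tcp_rot: [0.009, -3.052, -0.732]
ft_force: [0.0, 0.5, -1.7]
grip_width: 0.0125
```

```bash
cat > tilt.py <<'E'
from h import *
from rig import env
import sys
s=env.sense(); t1=float(sys.argv[1]); lip=np.array([.551,float(sys.argv[2]),float(sys.argv[3])])
Rc=R.from_rotvec(s["tcp_rot"]);P=np.array(s["tool_pos"])
R0=R.from_matrix(np.array([[-1,0,0],[0,1,0],[0,0,-1]]).T)
Rb=Rc*R0.inv()*R.from_euler("X",30,degrees=True); t0=np.degrees(np.arctan2(-Rb.as_matrix()[1,2],Rb.as_matrix()[2,2])); print("t0",t0)
for t in np.linspace(t0,t1,9)[1:]:
    Rt=R.from_euler("X",t,degrees=True); tip=lip+Rt.apply([0,.0985,-.026]); Rr=R.from_euler("X",t-30,degrees=True)*R0
    d=Rc.inv().apply(tip-Rr.apply([0,0,-.039])-P); print((d*1000).round(1),(Rc.inv()*Rr).as_rotvec(degrees=True).round(1))
E
python3 d.py; python3 tilt.py 68 -.08 .069; python3 lip.py a16 285 150 110
```

```text
t 12.3 p [ 0.5514 -0.0056  0.1384] F [ 0.   0.5 -1.7] w 0.0125 q [ 0.52  0.73 -0.45  1.83 -0.26  0.73  1.94]
yaw,tiltY,a [ 0.3  0.1 27. ]
t0 56.98250608439282
[ 0.2  0.8 -1. ] [-1.4 -0.2  0.3]
[ 0.2  1.  -3.4] [-2.8 -0.2  0.3]
[ 0.2  1.1 -5.7] [-4.1 -0.2  0.3]
[ 0.2  1.2 -8.1] [-5.5 -0.2  0.3]
[  0.2   1.3 -10.5] [-6.9 -0.2  0.3]
[  0.2   1.2 -12.9] [-8.3 -0.2  0.3]
[  0.3   1.2 -15.2] [-9.6 -0.2  0.2]
[  0.3   1.  -17.6] [-11.   -0.3   0.2]
lip [ 0.5519 -0.081   0.0703] bowl z [ 0.006 -0.838  0.545]
```

View pics/a16.png

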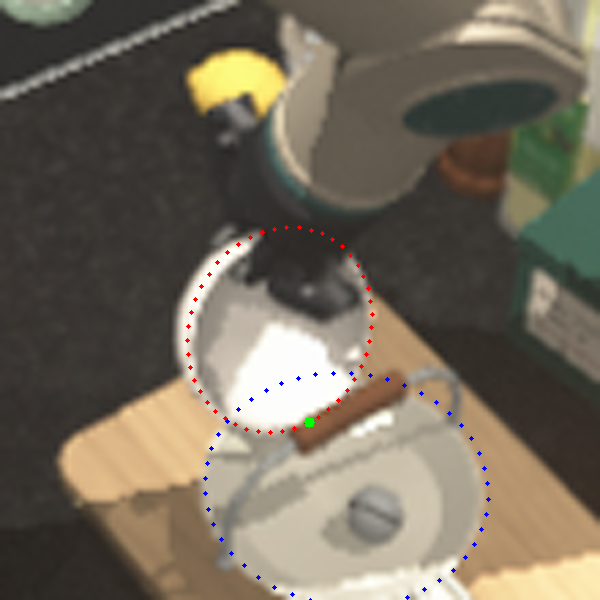

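The ball has already rolled out and lies in the dish at zoom (375,515). I'll back the bowl away gently and check that the ball settles.

Emit:
send_rows([
  [[0,0,-0.002,0,0,0],[0,0.001,-0.006,0,0,0],[0,0.003,-0.011,1,0,0],[0,0.005,-0.017,2,0,0],[0,0.008,-0.024,4,0,0],[0,0.012,-0.03,7,0,0],[0,0.016,-0.036,10,0,0],[0,0.016,-0.036,12,0,0]],
])

```text
time_s: 13.07
tool_pos: [0.5527, 0.0121, 0.1463]
tcp_rot: [-0.014, 3.113, 0.405]
ft_force: [0.1, 0.3, -1.0]
grip_width: 0.0119
```

```bash
python3 d.py .551 .06 .20 0; python3 lip.py a17 285 150 110
```

```text
t 13.07 p [0.5526 0.0021 0.184 ] F [ 0.1  0.3 -1. ] w 0.0119 q [ 0.31  0.59 -0.31  1.83 -0.13  0.76  1.72]
yaw,tiltY,a [ 0.5 -0.2 14.8]
delta mm [ 1.2 50.1 -2. ] rot [14.83  0.15  0.51] |d| 0.05 14.8
lip [ 0.5531 -0.0846  0.132 ] bowl z [ 0.007 -0.706  0.708]
```

View pics/a17.png

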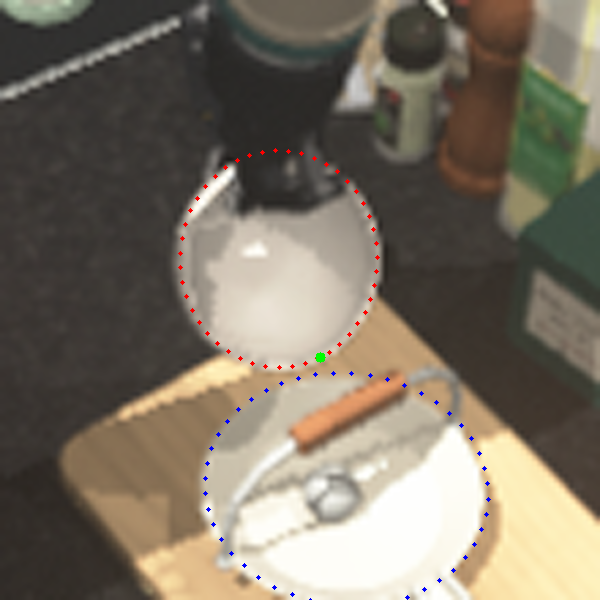

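Emit:
send_rows([
  [[0,0.004,-0.001,1,0,0],[0,0.012,-0.003,3,0,0],[0,0.02,-0.004,5,0,0],[0,0.03,-0.004,8,0,0],[0,0.04,-0.003,11,0,0],[0.001,0.047,-0.002,14,0,0],[0.001,0.05,-0.002,15,0,0.5],[0.001,0.05,-0.002,15,0,0.5]],
])

```text
time_s: 13.83
tool_pos: [0.5497, 0.0613, 0.1583]
tcp_rot: [0.004, -3.139, -0.001]
ft_force: [-0.4, 1.6, -0.9]
grip_width: 0.0121
```

```bash
python3 d.py .515 .18 .15 -30
```

```text
t 13.83 p [0.5498 0.0613 0.1973] F [-0.4  1.6 -0.9] w 0.0121 q [-0.08  0.53 -0.12  1.82  0.08  0.79  1.33]
yaw,tiltY,a [0.1 0.1 0. ]
delta mm [34.4 99.3 42.2] rot [30.04 -0.09  0.17] |d| 0.113 30.0
```

Emit:
send_rows([
  [[0.002,0.006,0.002,2,0,0],[0.006,0.018,0.006,5,0,0],[0.012,0.034,0.012,10,0,0],[0.018,0.052,0.02,15,0,0],[0.024,0.07,0.028,20,0,0],[0.03,0.087,0.036,26,0,0],[0.034,0.099,0.042,30,0,0],[0.034,0.099,0.042,30,0,0]],
])

```text
time_s: 14.5
tool_pos: [0.513, 0.1657, 0.111]
tcp_rot: [0.017, -3.029, 0.808]
ft_force: [-0.5, 1.0, -1.9]
grip_width: 0.0122
```

```bash
python3 d.py .504 .245 .065 -30; python3 look.py a18 1.2 245 110 230 150 90
```

```text
t 14.5 p [0.5132 0.1851 0.1448] F [-0.5  1.  -1.9] w 0.0122 q [-0.73  0.76  0.13  1.7   0.38  1.04  0.71]
yaw,tiltY,a [  0.5   0.5 -29.9]
delta mm [ 7.8 91.7 39.4] rot [ 0.12 -0.2   0.69] |d| 0.1 0.7
```

View pics/a18.png

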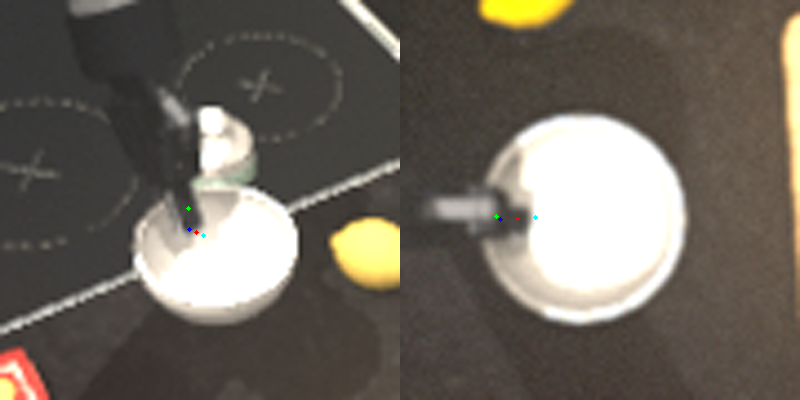

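Emit:
send_rows([
  [[0.0,0.006,0.002,0,0,0],[0.002,0.018,0.008,0,0,0],[0.003,0.034,0.014,0,0,0],[0.005,0.052,0.022,0,0,0.3],[0.006,0.07,0.03,0,0,0.5],[0.007,0.084,0.036,0,0,0.7],[0.008,0.092,0.039,0,0,0.7],[0.008,0.092,0.039,0,0,0.7]],
])

```text
time_s: 15.27
tool_pos: [0.5068, 0.2184, 0.0341]
tcp_rot: [-0.018, -3.033, 0.814]
ft_force: [0.4, -0.3, -0.9]
grip_width: 0.0123
```

```bash
python3 d.py .504 .245 .034 -30; python3 look.py a19 1.2 245 120 210 160 80
```

```text
t 15.27 p [0.507  0.2379 0.0679] F [ 0.4 -0.3 -0.9] w 0.0123 q [-0.8   0.9   0.12  1.64  0.35  0.99  0.6 ]
yaw,tiltY,a [ -0.6  -0.1 -30. ]
delta mm [ 2.9 23.1 25.8] rot [-0.03 -0.27 -0.59] |d| 0.035 0.6
```

View pics/a19.png

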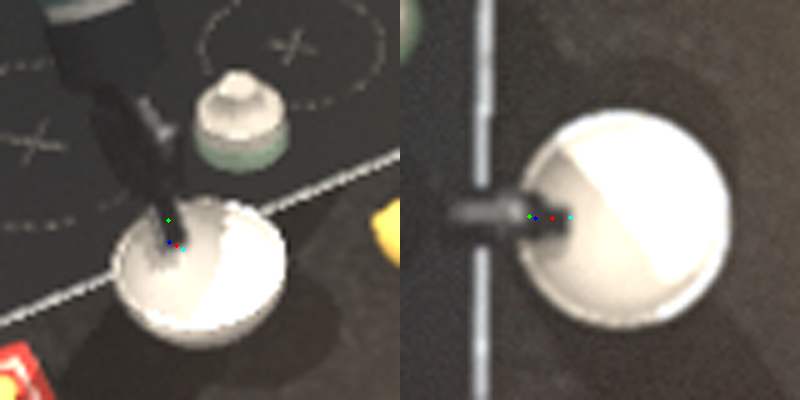

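Emit:
send_rows([
  [[0.001,0.003,0.005,0,0,0],[0.002,0.006,0.01,0,0,-0.3],[0.002,0.009,0.016,0,0,-0.5],[0.002,0.012,0.021,0,0,-0.6],[0.002,0.015,0.026,0,0,-0.6],[0.002,0.017,0.03,0,0,-0.6],[0.002,0.017,0.03,0,0,-0.6],[0.002,0.017,0.03,0,0,-0.6]],
])

```text
time_s: 16.03
tool_pos: [0.506, 0.2166, 0.0014]
tcp_rot: [-0.005, -3.031, 0.814]
ft_force: [0.1, 0.4, -2.4]
grip_width: 0.012
```

```bash
python3 d.py .504 .237 .030 -30; python3 look.py a20 1.2 245 120 210 160 80
```

```text
t 16.03 p [0.5062 0.2362 0.0352] F [ 0.1  0.4 -2.4] w 0.012 q [-0.8   0.95  0.12  1.65  0.36  0.93  0.59]
yaw,tiltY,a [ -0.2   0.1 -30.1]
delta mm [2.  3.4 4.1] rot [-0.07 -0.2  -0.13] |d| 0.006 0.2
```

View pics/a20.png

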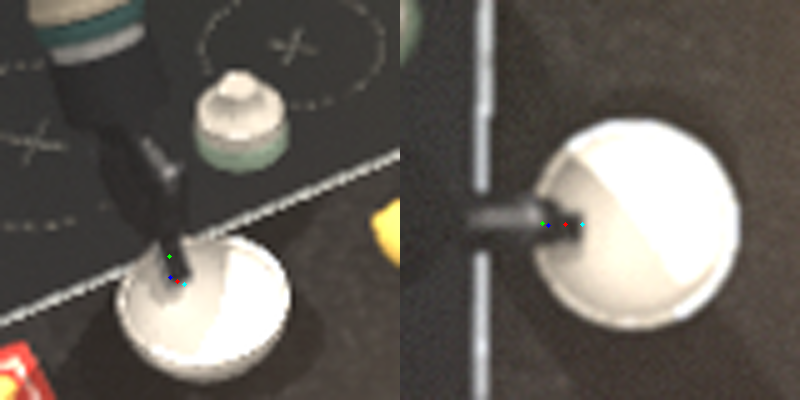

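Still just above the surface. I'll lower it another 5 mm, watch the force, then release.

Emit:
send_rows([
  [[0,0.0005,0.001,0,0,0],[0,0.001,0.0017,0,0,0],[0,0.0015,0.0026,0,0,0],[0,0.002,0.0035,0,0,0],[0,0.0025,0.0043,0,0,0],[0,0.0025,0.0043,0,0,0],[0,0.0025,0.0043,0,0,0],[0,0.0025,0.0043,0,0,0]],
])

```text
time_s: 16.8
tool_pos: [0.5062, 0.2168, -0.0032]
tcp_rot: [-0.005, -3.032, 0.814]
ft_force: [-0.4, 0.5, -1.2]
grip_width: 0.0118
```

```bash
python3 d.py .504 .237 .030 -30
```

```text
t 16.8 p [0.5063 0.2364 0.0305] F [-0.4  0.5 -1.2] w 0.0118 q [-0.8   0.96  0.12  1.65  0.36  0.93  0.58]
yaw,tiltY,a [ -0.2   0.1 -30. ]
delta mm [2.2 0.9 0.2] rot [-0.04 -0.17 -0.15] |d| 0.002 0.2
```

Emit:
send_rows([
  [[0,0.0005,0.001,0,0,0],[0,0.001,0.0017,0,0,0],[0,0.0012,0.002,0,0,0],[0,0.0012,0.002,0,0,0],[0,0.0012,0.002,0,0,0],[0,0.0012,0.002,0,0,0],[0,0.0012,0.002,0,0,0],[0,0.0012,0.002,0,0,0]],
])

```text
time_s: 17.47
tool_pos: [0.5066, 0.2174, -0.0051]
tcp_rot: [-0.005, -3.033, 0.813]
ft_force: [0.7, 2.2, 6.1]
grip_width: 0.0122
```

```bash
python3 d.py .504 .237 .030 -30; python3 look.py a21 1.2 245 120 210 160 80
```

```text
t 17.47 p [0.5067 0.2369 0.0287] F [0.7 2.2 6.1] w 0.0122 q [-0.8   0.96  0.12  1.65  0.36  0.92  0.58]
yaw,tiltY,a [ -0.2   0.  -30. ]
delta mm [ 2.6 -0.6 -1.2] rot [ 0.   -0.12 -0.15] |d| 0.003 0.2
```

View pics/a21.png

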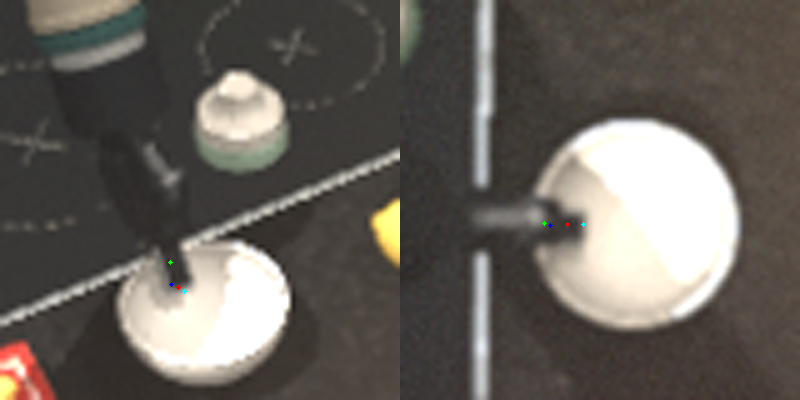

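Contact is about 7 N. I'll open to release.

Emit:
send_rows([
  [[0,0,0,0,0,0],[0,0,0,0,0,0],[0,0,0,0,0,0],[0,0,0,0,0,0],[0,0,-0.004,0,0,0],[0,0,-0.012,0,0,0],[0,0,-0.022,0,0,0],[0,0,-0.03,0,0,0]],
], grip=30)

```text
time_s: 18.23
tool_pos: [0.5066, 0.233, 0.0215]
tcp_rot: [-0.005, -3.033, 0.812]
ft_force: [1.1, 0.3, -0.2]
grip_width: 0.0255
```

```bash
python3 d.py; python3 look.py a22 1.2 245 120 210 160 80
```

```text
t 18.23 p [0.5067 0.2525 0.0553] F [ 1.1  0.3 -0.2] w 0.0255 q [-0.81  0.93  0.12  1.62  0.35  0.99  0.59]
yaw,tiltY,a [ -0.2   0.  -30. ]
```

View pics/a22.png

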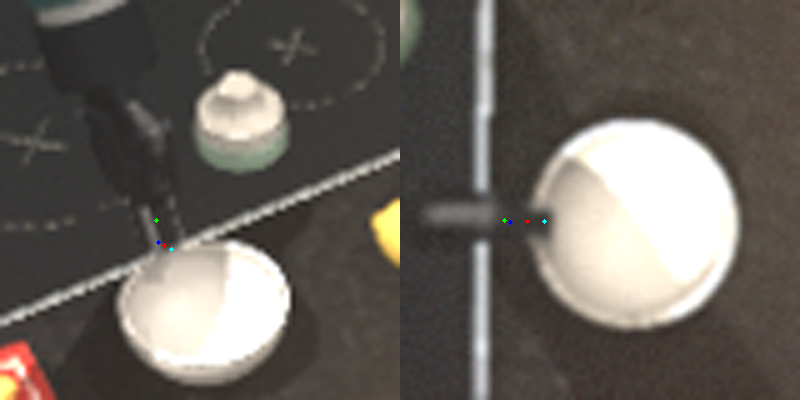

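Emit:
send_rows([
  [[0,0,-0.012,0,0,0],[0,0,-0.03,0,0,0],[0,0,-0.055,0,0,0],[0,-0.01,-0.08,-2,0,0],[0,-0.025,-0.105,-5,0,0],[0,-0.045,-0.125,-9,0,0],[0,-0.065,-0.14,-13,0,0],[0,-0.08,-0.145,-16,0,0]],
])

```text
time_s: 19.0
tool_pos: [0.5081, 0.2351, 0.1896]
tcp_rot: [0.007, 3.116, -0.376]
ft_force: [1.5, -1.8, 0.7]
grip_width: 0.0257
```

```bash
python3 d.py .551 -.12 .22 0 4.1
python3 - <<'E'
from h import *
from rig import env
cs,ct=get(env)
out=[cv2.resize(cs["image"][140:240,240:340],(400,400),interpolation=2),cv2.resize(cs["image"][200:290,300:390],(400,400),interpolation=2)]
cv2.imwrite("pics/a23.png",np.hstack(out)); cv2.imwrite("pics/a23t.png",ct["image"])
E
```

```text
t 19.0 p [0.508  0.2444 0.2275] F [ 1.5 -1.8  0.7] w 0.0257 q [-0.63  0.57  0.02  1.67  0.22  1.05  0.83]
yaw,tiltY,a [ -0.2  -0.2 -13.7]
delta mm [ -44.2 -342.7   92.9] rot [-13.75  -0.3   -4.33] |d| 0.358 14.4
```

View pics/a23.png

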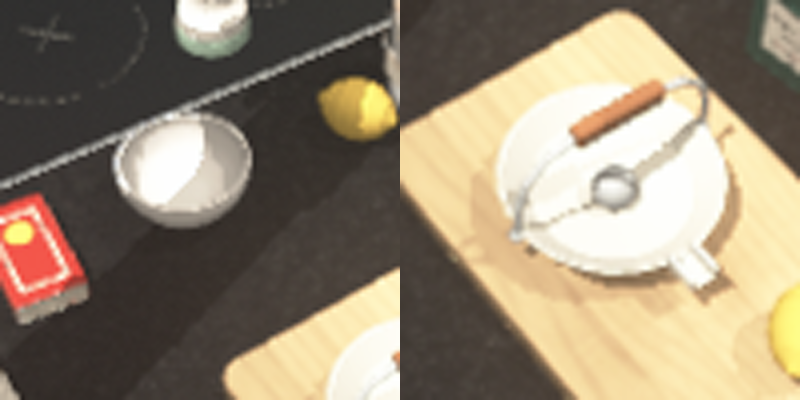

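View pics/a23t.png

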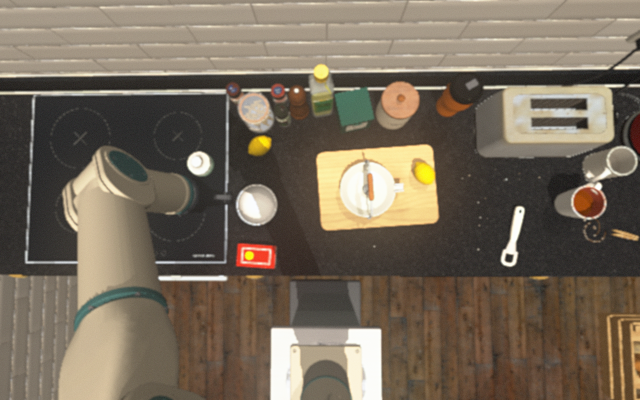

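```bash
sed -n '1,40p' m0.py | sed '/^# board/,$d' > m2.py; python3 m2.py | grep bar; python3 d.py .551 .06 .24 -5 4.1|tail -1
```

```text
bar t [369.79032258 185.93548387] ((370.1558837890625, 186.52647399902344), (25.156452178955078, 3.9115216732025146), 85.60128784179688)
bar s [349.26923077 224.57692308] ((348.5588073730469, 224.76470947265625), (4.287464618682861, 22.12331771850586), 59.03623962402344)
bar tri (array([ 0.55014872, -0.11968103,  0.12733044]), np.float64(0.0013576829360541455))
delta mm [ -45.5 -176.1   29. ] rot [-8.99 -0.75 -4.35] |d| 0.184 10.0
```

Emit:
send_rows([
  [[-0.004,-0.012,0.0,0,0,0],[-0.01,-0.032,0.004,-1,0,-1],[-0.017,-0.058,0.009,-3,0,-1.5],[-0.024,-0.086,0.014,-5,0,-2],[-0.031,-0.114,0.019,-7,-0.5,-3],[-0.038,-0.14,0.024,-8,-0.7,-3.5],[-0.043,-0.16,0.027,-9,-0.7,-4.3],[-0.045,-0.176,0.029,-9,-0.7,-4.3]],
], grip=60)

```text
time_s: 19.87
tool_pos: [0.551, 0.0536, 0.1994]
tcp_rot: [0.11, -3.136, 0.14]
ft_force: [-0.2, -0.2, -0.5]
grip_width: 0.0511
```

```bash
python3 d.py .5505 -.12 .20 0 4.1
```

```text
t 19.87 p [0.5509 0.0571 0.2382] F [-0.2 -0.2 -0.5] w 0.0511 q [-0.18  0.49 -0.04  1.77  0.14  0.9   1.34]
yaw,tiltY,a [ 4.   0.2 -5.1]
delta mm [  12.6 -169.    53.7] rot [-5.11 -0.23 -0.07] |d| 0.178 5.1
```

Emit:
send_rows([
  [[0.001,-0.012,0.004,0,0,0],[0.003,-0.034,0.01,-1,0,0],[0.005,-0.06,0.018,-2,0,0],[0.007,-0.088,0.026,-3,0,0],[0.009,-0.116,0.035,-4,0,0],[0.011,-0.143,0.044,-5,0,0],[0.0125,-0.163,0.051,-5,0,0],[0.0125,-0.169,0.0535,-5.1,-0.2,0]],
])

```text
time_s: 20.53
tool_pos: [0.5494, -0.1202, 0.1598]
tcp_rot: [0.108, -3.138, 0.0]
ft_force: [-0.6, -0.5, 0.7]
grip_width: 0.0512
```

```bash
python3 d.py .5505 -.12 .11 0 4.1; python3 look.py a24 1.0 300 170 320 130 100
```

```text
t 20.53 p [ 0.5495 -0.1202  0.1988] F [-0.6 -0.5  0.7] w 0.0512 q [ 0.22  0.54 -0.08  1.8   0.06  0.81  1.75]
yaw,tiltY,a [ 3.9  0.1 -0. ]
delta mm [-1.3  0.1 88.8] rot [-0.01 -0.12 -0.17] |d| 0.089 0.2
```

View pics/a24.png

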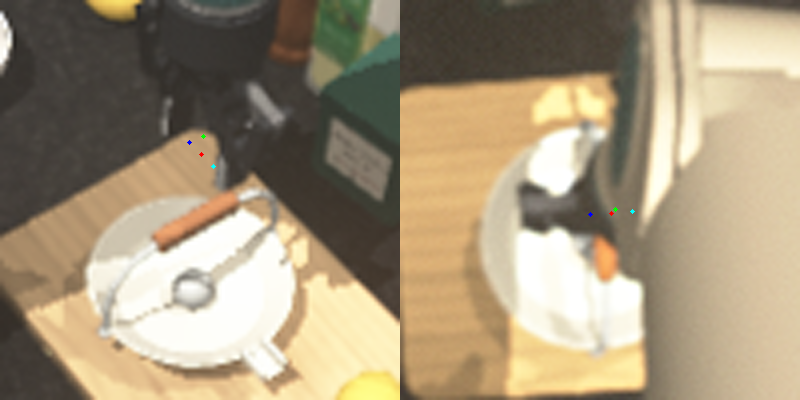

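```bash
python3 look.py a25 2.0 330 185 350 160 40
```

```text
(no output)
```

View pics/a25.png

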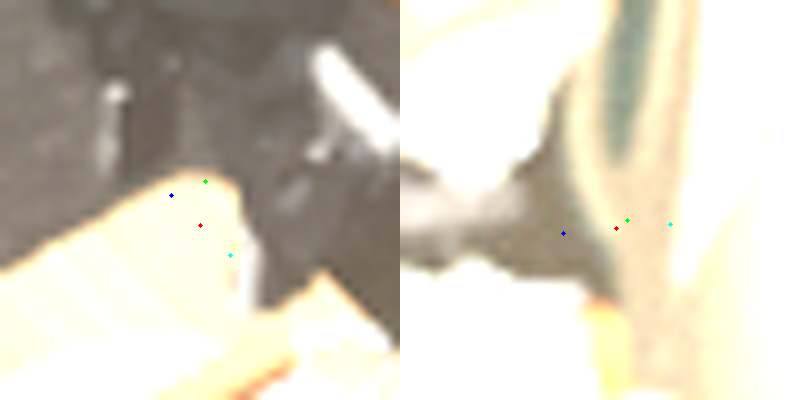

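Emit:
send_rows([
  [[-0.001,0,0.008,0,0,0],[-0.001,0,0.022,0,0,0],[-0.001,0,0.038,0,0,0],[-0.001,0,0.054,0,0,0],[-0.001,0,0.068,0,0,0],[-0.001,0,0.078,0,0,0],[-0.001,0,0.085,0,0,0],[-0.001,0,0.086,0,0,0]],
])

```text
time_s: 21.4
tool_pos: [0.5513, -0.1147, 0.0747]
tcp_rot: [0.116, -3.139, -0.003]
ft_force: [0.2, 0.2, -0.3]
grip_width: 0.0512
```

```bash
python3 d.py .5505 -.12 .11 0 4.1; python3 look.py a26 1.3 310 185 330 150 70
```

```text
t 21.4 p [ 0.5513 -0.1148  0.1137] F [ 0.2  0.2 -0.3] w 0.0512 q [ 0.2   0.66 -0.07  1.87  0.07  0.61  1.73]
yaw,tiltY,a [4.2 0.  0.1]
delta mm [ 1.2 -5.2  3.7] rot [ 0.13 -0.01  0.15] |d| 0.007 0.2
```

View pics/a26.png

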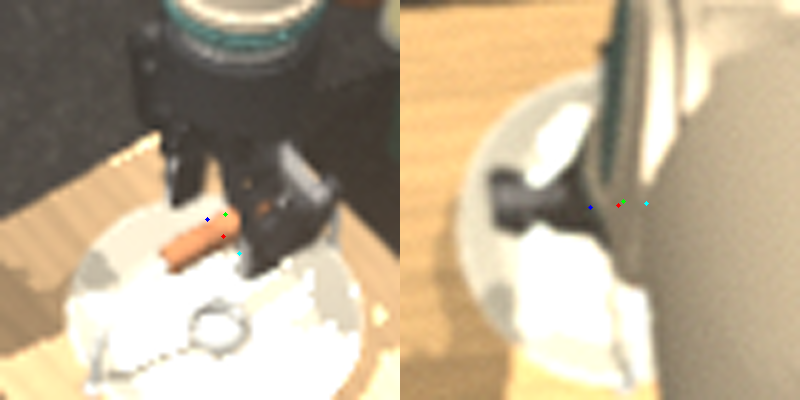

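Emit:
send_rows([
  [[0,-0.001,0,0,0,0],[0.001,-0.002,0.001,0,0,0],[0.001,-0.003,0.001,0,0,0],[0.001,-0.005,0.002,0,0,0],[0.001,-0.005,0.002,0,0,0],[0.001,-0.005,0.002,0,0,0],[0.001,-0.005,0.002,0,0,0],[0.001,-0.005,0.002,0,0,0]],
])

```text
time_s: 22.17
tool_pos: [0.5513, -0.121, 0.074]
tcp_rot: [-0.114, 3.138, 0.002]
ft_force: [0.2, 0.8, 0.0]
grip_width: 0.0514
```

```bash
python3 d.py .5505 -.12 .11 0 4.1; python3 look.py a27 1.3 325 195 350 165 40
```

```text
t 22.17 p [ 0.5513 -0.1211  0.113 ] F [0.2 0.8 0. ] w 0.0514 q [ 0.21  0.66 -0.07  1.87  0.08  0.61  1.74]
yaw,tiltY,a [ 4.1 -0.1  0.1]
delta mm [0.8 1.1 3. ] rot [0.08 0.1  0.05] |d| 0.003 0.1
```

View pics/a27.png

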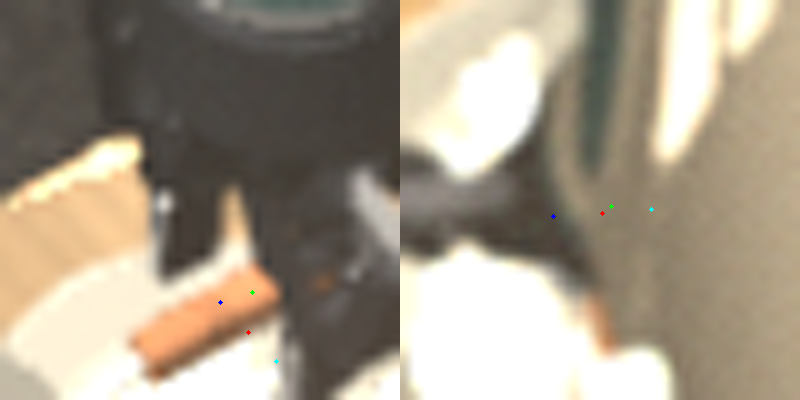

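Emit:
send_rows([
  [[0,0.001,0.002,0,0,0],[0,0.001,0.002,0,0,0],[0,0.001,0.002,0,0,0],[0,0.001,0.002,0,0,0],[0,0.001,0.002,0,0,0],[0,0.001,0.002,0,0,0],[0,0.001,0.002,0,0,0],[0,0.001,0.002,0,0,0]],
], grip=0)

```text
time_s: 22.93
tool_pos: [0.5511, -0.1198, 0.0719]
tcp_rot: [-0.114, 3.138, 0.003]
ft_force: [-0.8, 2.3, -0.8]
grip_width: 0.0125
```

```bash
python3 d.py .5505 -.12 .15 0 4.1; python3 look.py a28 1.2 310 185 330 150 80
```

```text
t 22.93 p [ 0.551  -0.1199  0.1109] F [-0.8  2.3 -0.8] w 0.0125 q [ 0.21  0.67 -0.07  1.87  0.08  0.61  1.74]
yaw,tiltY,a [ 4.2 -0.1  0.1]
delta mm [  0.5  -0.1 -39.1] rot [0.09 0.08 0.06] |d| 0.039 0.1
```

View pics/a28.png

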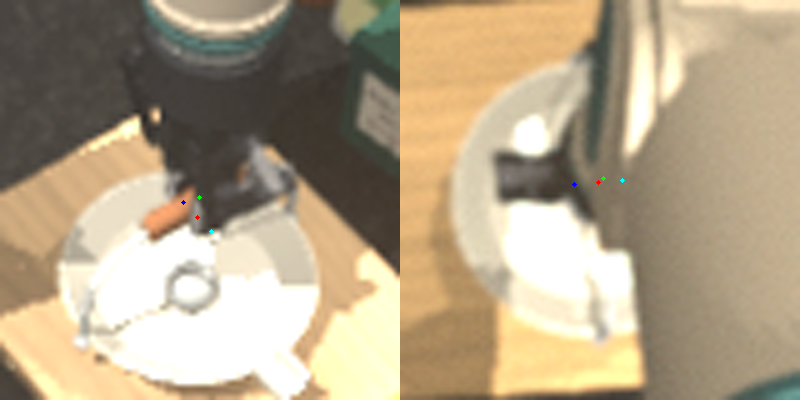

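Emit:
send_rows([
  [[0,0,0,0,0,0],[0,0,-0.001,0,0,0],[0,0,-0.003,0,0,0],[0,0,-0.006,0,0,0],[0,0,-0.01,0,0,0],[0,0,-0.014,0,0,0],[0,0,-0.018,0,0,0],[0,0,-0.02,0,0,0]],
])

```text
time_s: 23.7
tool_pos: [0.5516, -0.1203, 0.0928]
tcp_rot: [-0.113, 3.137, 0.002]
ft_force: [0.7, 0.2, -3.2]
grip_width: 0.0129
```

```bash
python3 d.py .5505 -.12 .15 0 4.1; python3 look.py a29 1.2 310 175 330 150 80
```

```text
t 23.7 p [ 0.5515 -0.1203  0.1318] F [ 0.7  0.2 -3.2] w 0.0129 q [ 0.22  0.64 -0.08  1.86  0.07  0.65  1.74]
yaw,tiltY,a [ 4.1 -0.2  0.1]
delta mm [  1.1   0.4 -18.2] rot [0.05 0.16 0.04] |d| 0.018 0.2
```

View pics/a29.png

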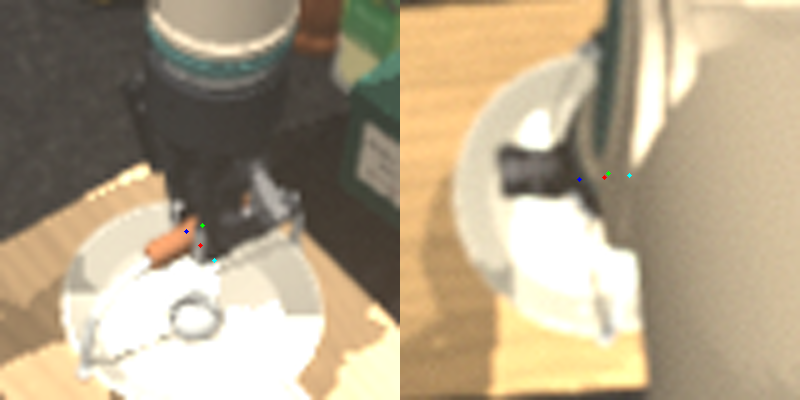

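Emit:
send_rows([
  [[0,0,-0.003,0,0,0],[0,0,-0.01,0,0,0],[0,0,-0.021,0,0,0],[0,0,-0.034,0,0,0],[0,0,-0.048,0,0,0],[0,0,-0.062,0,0,0],[0,0,-0.073,0,0,0],[0,0,-0.08,0,0,0]],
])

```text
time_s: 24.47
tool_pos: [0.552, -0.1204, 0.1743]
tcp_rot: [-0.113, 3.135, 0.001]
ft_force: [0.2, 1.1, -3.7]
grip_width: 0.0132
```

```bash
python3 d.py .556 -.14 .212 0 4.1; python3 look.py a30 1.1 300 150 330 140 100
```

```text
t 24.47 p [ 0.5518 -0.1204  0.2133] F [ 0.2  1.1 -3.7] w 0.0132 q [ 0.22  0.52 -0.09  1.78  0.06  0.83  1.75]
yaw,tiltY,a [ 4.1 -0.3  0. ]
delta mm [ -2.6 -19.8   1.3] rot [0.03 0.26 0.04] |d| 0.02 0.3
```

View pics/a30.png

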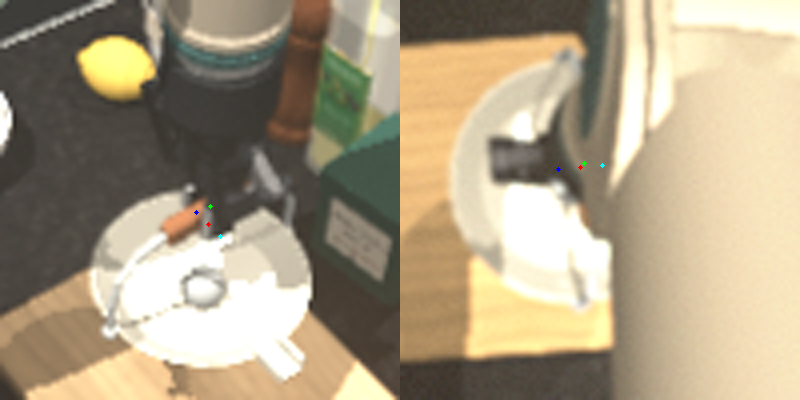

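Emit:
send_rows([
  [[0,0,0,0,0,0.5],[0,-0.001,0,0,0,1.5],[-0.001,-0.003,0,0,0,3],[-0.001,-0.005,0,0,0,5],[-0.002,-0.008,0,0,0,7.5],[-0.002,-0.011,0,0,0,10],[-0.003,-0.014,0,0,0,12.5],[-0.003,-0.017,0.001,0,0.2,15]],
])

```text
time_s: 25.23
tool_pos: [0.5553, -0.1374, 0.1707]
tcp_rot: [-0.303, -3.124, -0.002]
ft_force: [-0.1, 0.2, -3.2]
grip_width: 0.0131
```

```bash
python3 d.py .556 -.14 .212 0 -86
```

```text
t 25.23 p [ 0.5554 -0.1374  0.2097] F [-0.1  0.2 -3.2] w 0.0131 q [ 0.2   0.54 -0.01  1.76  0.    0.84  1.57]
yaw,tiltY,a [-11.1   0.1   0.1]
delta mm [-1.2 -2.4 -2.3] rot [-4.000e-02 -1.600e-01  7.491e+01] |d| 0.004 74.9
```

Emit:
send_rows([
  [[0,-0.001,0,0,0,2.5],[0,-0.001,-0.001,0,0,5],[0,-0.002,-0.001,0,0,7.5],[-0.001,-0.002,-0.001,0,0,10],[-0.001,-0.002,-0.002,0,0,12.5],[-0.001,-0.002,-0.002,0,0,15],[-0.001,-0.002,-0.002,0,0,17.5],[-0.001,-0.002,-0.002,0,0,20]],
])

```text
time_s: 25.9
tool_pos: [0.5557, -0.1393, 0.1725]
tcp_rot: [-0.841, -3.024, -0.001]
ft_force: [-0.5, 0.3, -3.1]
grip_width: 0.0132
```

```bash
python3 d.py .556 -.14 .212 0 -86;python3 look.py a31 1.1 300 150 330 140 100
```

```text
t 25.9 p [ 0.5558 -0.1394  0.2115] F [-0.5  0.3 -3.1] w 0.0132 q [ 0.14  0.54  0.09  1.76 -0.06  0.85  1.29]
yaw,tiltY,a [-31.1   0.2   0. ]
delta mm [-0.6 -0.5 -0.5] rot [-0.08 -0.17 54.91] |d| 0.001 54.9
```

View pics/a31.png

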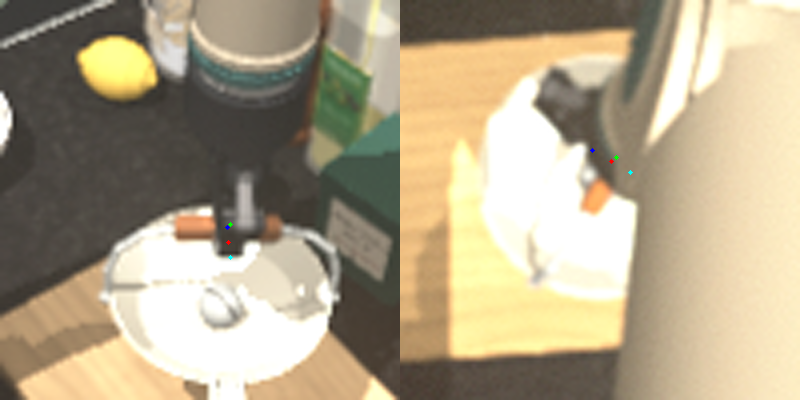

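Level, with the ball still near the middle (about (222,305)) and the spout coming round. Continuing.

Emit:
send_rows([
  [[0,0,0,0,0,2],[0,0,0,0,0,4.5],[0,0,0,0,0,7],[0,0,0,0,0,9.5],[0,0,0,0,0,12],[0,0,0,0,0,14.5],[0,0,0,0,0,17],[0,0,0,0,0,19.5]],
])

```text
time_s: 26.67
tool_pos: [0.5558, -0.1392, 0.1727]
tcp_rot: [-1.338, -2.839, -0.001]
ft_force: [-0.3, -0.1, -3.2]
grip_width: 0.0131
```

Emit:
send_rows([
  [[0,0,0,0,0,2.5],[0,0,0,0,0,5],[0,0,0,0,0,7.5],[0,0,0,0,0,10],[0,0,0,0,0,12.5],[0,0,0,0,0,15],[0,0,0,0,0,17.5],[0,0,0,0,0,20]],
])

```text
time_s: 27.33
tool_pos: [0.5558, -0.1391, 0.1727]
tcp_rot: [-1.81, -2.564, -0.0]
ft_force: [-0.0, 0.3, -3.2]
grip_width: 0.0129
```

```bash
python3 d.py .556 -.14 .212 0 -86;python3 look.py a32 1.1 300 150 330 140 100
```

```text
t 27.33 p [ 0.5559 -0.1391  0.2117] F [-0.   0.3 -3.2] w 0.0129 q [ 0.01  0.56  0.28  1.76 -0.2   0.85  0.73]
yaw,tiltY,a [-70.5   0.1  -0.1]
delta mm [-0.9 -0.2 -0.3] rot [-0.11 -0.12 15.55] |d| 0.001 15.5
```

View pics/a32.png

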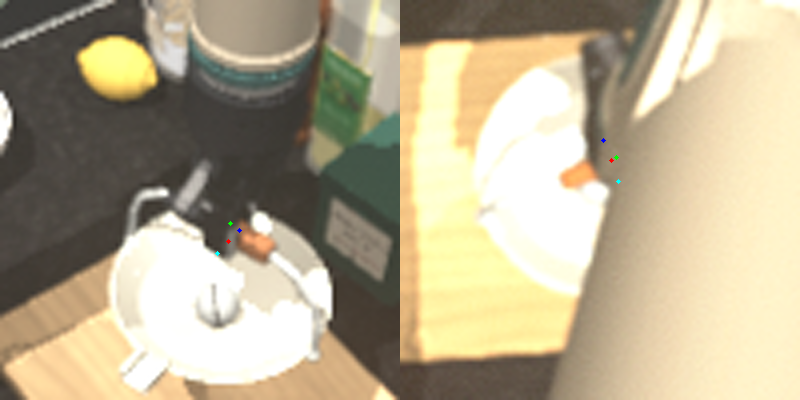

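Emit:
send_rows([
  [[0,0,0,0,0,2.5],[0,0,0,0,0,5],[0,0,0,0,0,7.5],[0,0,0,0,0,10],[0,0,0,0,0,12],[0,0,0,0,0,13.5],[0,0,0,0,0,14.5],[0,0,0,0,0,15.5]],
])

```text
time_s: 28.1
tool_pos: [0.5559, -0.1391, 0.1729]
tcp_rot: [-2.138, -2.298, 0.0]
ft_force: [-0.3, -0.2, -2.7]
grip_width: 0.0128
```

Emit:
send_rows([
  [[0,0,0,0,0,0],[0,0,0,0,0,0],[0,0,0,0,0,0],[0,0,0,0,0,0],[0,0,0,0,0,0],[0,0,0,0,0,0],[0,0,0,0,0,0],[0,0,0,0,0,0]],
])

```text
time_s: 28.77
tool_pos: [0.5559, -0.1391, 0.173]
tcp_rot: [-2.138, -2.299, 0.0]
ft_force: [0.7, -0.2, -3.2]
grip_width: 0.0131
```

```bash
python3 d.py .556 -.14 .212 0 -86.2;python3 look.py a33 1.1 300 150 330 140 100
python3 - <<'E'
from h import *
from rig import env
cs,ct=get(env); cv2.imwrite("pics/a33s.png",cs["image"]);cv2.imwrite("pics/a33t.png",ct["image"])
E
```

```text
t 28.77 p [ 0.556  -0.1392  0.212 ] F [ 0.7 -0.2 -3.2] w 0.0131 q [-0.04  0.56  0.36  1.76 -0.25  0.86  0.51]
yaw,tiltY,a [-85.8   0.1  -0.1]
delta mm [-0.9 -0.  -0. ] rot [-0.1  -0.1   0.35] |d| 0.001 0.4
```

View pics/a33.png

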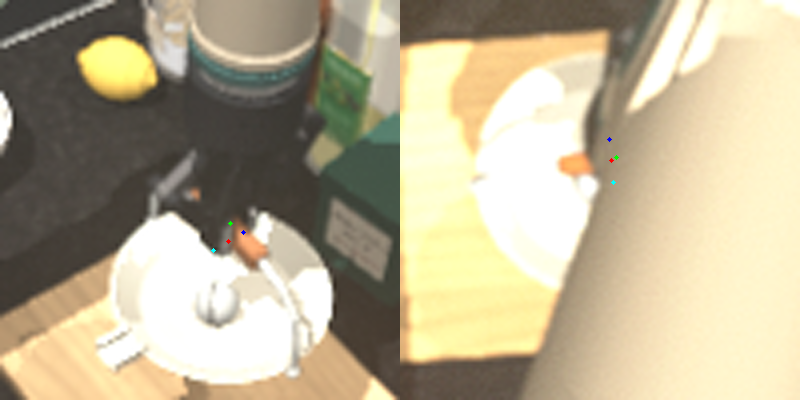

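View pics/a33s.png

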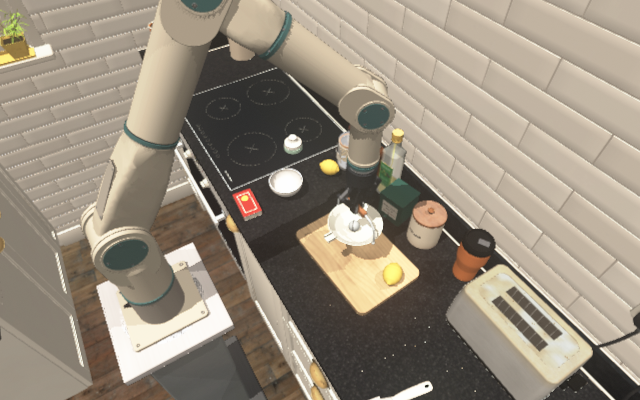

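View pics/a33t.png

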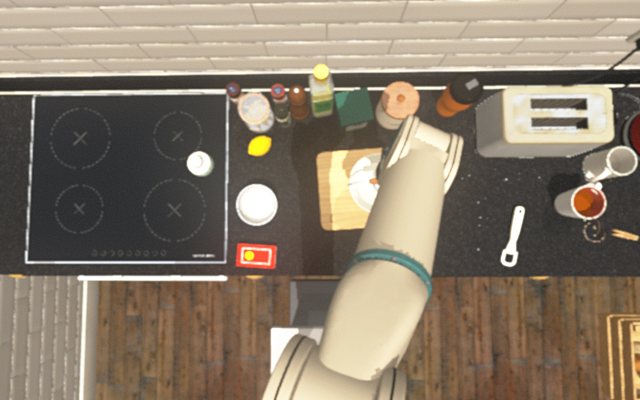

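Run:
```python
from h import *
cs,ct=None,None
from rig import env
cs,ct=get(env); im=cs["image"]; x0,y0,w=310,180,90; f=600/w
o=np.array([.556,-.139,.123]); 
b=onplane(cs,300+217/4-.5,150+300/4-.5,o[2]+.024); print("ball-dish",b[:2]-o[:2])
z=cv2.resize(im[y0:y0+w,x0:x0+w],(600,600),interpolation=2)
for a in np.linspace(0,2*np.pi,60):
    u=proj(cs,o+[.078*np.cos(a),.078*np.sin(a),.036]); cv2.circle(z,tuple(int(v) for v in (u+.5-[x0,y0])*f),2,(0,0,255),-1)
a=np.radians(183.8); u=proj(cs,o+[.1*np.cos(a),.1*np.sin(a),.036]); cv2.circle(z,tuple(int(v) for v in (u+.5-[x0,y0])*f),4,(0,255,0),-1)
cv2.imwrite("pics/a34.png",z)
```

```text
ball-dish [-0.00350737  0.00112588]
```

View pics/a34.png

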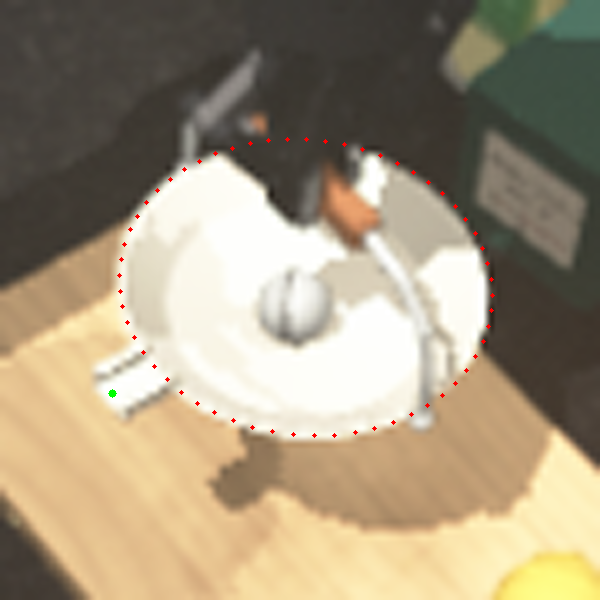

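The predicted level rim and spout tip (red and green dots) sit on the image, and the ball is about 4 mm from the middle. The matchbox, both lemons and the timer are at their starting pixels. Handing in.

```bash
python3 -c "
from rig import env
print(env.finish_job())"; python3 d.py
```

```text
the job is handed in; nothing more can be done
None
the job is handed in; nothing more can be done
```

I tipped the tea ball from the bowl into the drip dish and stood the empty bowl upright on the worktop. I then lifted the dish by its bar, gave it a quarter turn clockwise, and handed the job in at about 29 s with the dish held still. No verdict was reported.

**Last checks, by camera and arm readings:**

| Item | Reading |
|---|---|
| Dish underside | z about 0.123 m, about 10 cm above the board top |
| Dish distance from board centre | about 14 mm |
| Tilt | no visible tilt; tool within about 0.1° of vertical |
| Spout | within about 0.5° of square to the robot-side edge |
| Ball | about 4 mm from the middle of the dish |
| Grip | fingers holding the bar at 13 mm opening |
| Bowl | released, upright on the worktop by eye |
| Lemons, matchbox, timer | no visible shift from their starting pixels; lemon_a was hidden from the top camera at the end, so I checked it in the scene view only |

**What went differently from the plan:**
- **TCP reading:** the reported TCP lay about 39 mm beyond the fingertips I could see, so my first bowl grasp closed on nothing. I measured the offset with the two cameras and corrected every later move for it. After that, both grasps held.
- **Early pour:** the ball rolled out at about 57° of tip, slightly before the stated 60–85°, while I was still lowering the bowl into position. It settled in the middle of the dish.

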